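# Stack the storage cases and flag them ready

## Task

Clear the sanding block off the stacking board onto the bench, flat, then stack every case that is here on the board as one square, centred column, lengthwise with the board, the largest at the bottom and each next one smaller. When the column stands, flag it as ready: hook the tag over the rail at the end with the ball, on the ball's side of the middle, let it hang there, then slide it along the rail until its middle is level with the brass pointer, and let go. Do not disturb the candle holder or the brown bottle.

Things in the scene. Friction and masses are not known exactly. Their poses are not given: they have to be found in the camera images.
- case_a_mid (a point): closed plywood case 128 x 62 x 40 mm (x, y, z) with a dark lid seam all round and small brass fittings on its long sides, lid shut fast; number 1 of four in size (1 is the largest; 3 or 4 of the four are present). Centre of the case: x along its length, z up. It starts lying on its underside on the bench; grip it across its width (y).
- case_b_mid (a point): closed plywood case 110 x 57 x 40 mm (x, y, z) with a dark lid seam all round and small brass fittings on its long sides, lid shut fast; number 2 of four in size (1 is the largest; 3 or 4 of the four are present). Centre of the case: x along its length, z up. It starts lying on its underside on the bench; grip it across its width (y).
- case_c_mid (a point): closed plywood case 92 x 52 x 40 mm (x, y, z) with a dark lid seam all round and small brass fittings on its long sides, lid shut fast; number 3 of four in size (1 is the largest; 3 or 4 of the four are present). Centre of the case: x along its length, z up. It starts lying on its underside on the bench; grip it across its width (y).
- case_d_mid (a point): closed plywood case 74 x 47 x 40 mm (x, y, z) with a dark lid seam all round and small brass fittings on its long sides, lid shut fast; number 4 of four in size (1 is the largest; 3 or 4 of the four are present). Centre of the case: x along its length, z up. It starts lying on its underside on the bench; grip it across its width (y).
- board: fixed stacking board, brown wood, 130 x 190 x 12 mm (x, y, z), with a dark strip across each end; origin at the centre of its underside, y along its length, z up
- board_top (a point): centre of the board's upper face, 12 mm above the bench; axes as the board
- block_mid (a point): brown sanding block 47 x 85 x 24 mm (x, y, z) that lies on the board at the start; this point is its centre, z up. The bench round x 0.46, y 0.41 is free for it
- tag_grip (a point): centre of the grip block on top of the tag: dark wood, 14 x 50 x 45 mm (x, y, z); 107.5 mm above the tag's underside and 32.5 mm above the underside of its bridge, which rests on the rail when hung. z up; y is the direction that lies along the rail when hung. Hung, the tag stays upright by itself and stays where it is left along the rail; 0.2 kg
- tag: the tag, a rigid saddle hanger 76 x 84 x 130 mm (x, y, z), at first standing on the bench: a plywood plate (-x) and a steel frame (+x), both 84 mm wide, reach 75 mm down from a 10 mm steel bridge to outturned feet; the 26 mm gap (x) between them, open below and at both y ends, goes over the rail, plate facing either way. Origin: centre of the underside, axes as tag_grip
- rail_mid (a point): middle of the axis of a fixed level steel rail 12 mm in diameter, 115 mm above the bench; y along the rail, x across it, z up. The end with the ball is at +y. The tag is hooked at the ball end when its middle is at least 35 mm from the rail's middle towards the ball
- rail_stand: fixed wooden stand of the rail, base 70 x 310 x 14 mm (x, y, z), origin at the centre of its underside; steel posts 18 mm thick at y = -142 and +142 mm, 123 mm high; a steel ball of 26 mm on the +y post reaches 142 mm. Beyond the stands, from about x = 0.68 for y below 0.05, stands a tall lathe: keep the arm clear of it
- pointer: fixed brass pointer, an upright blade 4 mm wide (y), up to 41 mm high, on the robot's side of the rail stand's base, 30 mm before (-x) the rail; origin on the bench under the rail, in line with the blade; y along the rail. It stands 10 to 80 mm from the rail's middle, away from the ball. The hung tag (underside at 46 mm) passes above it
- candle_cup: turned wooden candle holder, 67 x 68 x 62 mm, origin at the centre of its underside; leave it alone
- brown_bottle: brown bottle with a cap, 47 mm in diameter, 106 mm high, origin at the centre of its underside; leave it alone
- case_a: the same case as case_a_mid, origin at the centre of its underside
- case_b: the same case as case_b_mid, origin at the centre of its underside
- case_c: the same case as case_c_mid, origin at the centre of its underside
- case_d: the same case as case_d_mid, origin at the centre of its underside

How it is judged:
By the outcome, as a careful person would: the job done as asked, in the order asked, and still so for the second after the job is handed in, with the robot touching nothing.
Of case_a, case_b, case_c, case_d only 3 to 4 are there at a start; the rules pass over those that are not, and their reading is None.
At some moment in a run one of tag, sanding_block may be knocked a few centimetres aside while the robot is not near it.
Once in a run the grip may slacken for a moment while it holds something.
It also fails if it takes over 208 s, if anything falls off the work surface, if the arm or the gripper's body presses on something with over 40 N, if the wrist force passes 120 N, or if a joint passes its speed limit or range.

## Robot

A 7-joint arm with a two-finger parallel gripper is mounted at the origin on a cart in front of the work surface, level with it; the furniture and walls round the work are solid. World frame = base frame: x ahead of the robot, y to its left, z up, the work surface at z = 0. Lengths are in m, angles in degrees, forces in N, time in s.
With the tool pointing down it reaches from about 0.375 to 0.925 m from the base axis. Payload 3.1 kg.
Tool frame: the origin (TCP) lies on the centre line of the jaws, within the pads' length; the fingertips stand 14 mm ahead of it and the grasp point (between the pads) lies 5 mm behind it (env.nose_length is the distance from the TCP to the fingertips, in m); z points along the fingers, y is the direction in which the jaws open and shut (so a half turn about z gives the same grasp; the last joint's range is limited). The gripper opens to 85 mm and grips with 20 to 120 N. Pads are 22 mm wide; open, the fingers measure 114 mm over their backs; the gripper's body (76 mm by 85 mm) begins 54 mm behind the grasp point. The pads swing forward as they close: fully open they stand 13 mm farther back than shut.
Start: joints at [66.646, 21.939, 2.515, 91.553, -1.026, 66.532, -2.859], TCP at [0.198, -0.619, 0.245] pointing down, gripper open.
Joint ranges: [-149.38, 149.38], [-23.57, 123.04], [-84.95, 90], [0, 143.3], [-89.99, 269.99], [3.08, 112.72], [-163.45, 163.45]. Speed limits (degrees/s): [159.86, 159.86, 180, 180, 180, 180, 180].

## Interface

Orientations are given as [roll, pitch, yaw] about the fixed x, y, z axes, in that order (R = Rz(yaw) Ry(pitch) Rx(roll)).
In Python, from station import env gives the robot as it stands.
- The arm moves only by the tool apply_moves, never from a script. Its argument "plan" is a list of rows, each an object of numbers: "dx", "dy", "dz": the shift along the world's x, y, z in units of 50 mm (1.0 is 50 mm); "twist": the turn about the world's z in degrees; "grip": the finger opening in mm, from 0 to 85.4. In form: [{"dx": .., "dy": .., "dz": .., "twist": .., "grip": ..}, ...]. A call has exactly 5 rows; each row is the pose to reach, as a shift and turn from the pose commanded when the call began; what a row does not reach only later rows make up. A row lasts 1/10 s, in which the tool goes at most 50 mm and 8.59 degrees, less where a joint would pass 70% of its speed; a pose out of reach is approached as far as the arm can. A call with a gripper value outside its range is refused whole. The fingers move at their own pace and stop on an object; "force" is the grip in N (left out, the last holds). Time passes only in rows, so rows that repeat a pose let the fingers close, or fill a call up. It gives the time, the measured TCP pose, the force and the opening at its end, in the units of the state.
- env.get_state(): the state, without advancing time (a new reading comes with each control period).
- env.snapshot(name): name is "side" or "top" or "wrist"; returns the picture (420x560x3 uint8, red, green, blue); there is no depth.
- env.camera_info(name): a dict with "fov_y" (degrees; the focal length in pixels is half the picture's height over the tangent of half this angle, whatever the lens; pixels are square), "cx", "cy" (the principal point, pixels), "dist" ([k1, k2, p1, p2, k3] as OpenCV has them; the pictures are not rectified), "R" (3x3) and "t" (3): a world point X has camera coordinates R X + t. Camera axes: x right, y down, z forward; pixel columns grow to the right and rows downward; lengths in m; the calibration is good to about 2 mm. A picture is of the moment at which its call begins: read the wrist's pose just before it. camera_info takes no time and is no camera call; for the wrist camera it gives the pose at the moment of the call.
- env.hand_in(): hands the job in, once; it reports no verdict.
The state is a dict: "clock": time; "joint_pos": joint angles; "qvel": joint speeds; "tau": joint torques, N m; "tcp_pos": TCP position; "eef_rot": TCP orientation; "wrist_force": force on the tool from outside, world axes, zero at the start; "wrist_torque": the same for the moment, N m; "width": finger opening in m.
Only numpy, scipy, OpenCV 4.12 (cv2) and the standard library are available. Lean on these libraries where they do the work, as an engineer would, in place of code of your own. Each camera call takes 0.05 s, during which the arm holds its last target.

## Working session

There is one attempt and no reset: what is moved stays moved. The work goes in short steps, Python scripts to look and compute and a tool call to move; the robot and the scene stay as the last step left them, time stands still between calls to the robot, and variables do not carry over. Pictures are saved under pics/ and viewed, and the job is handed in when it is done.

Besides the shell and the picture viewer there is one more tool, called as name(argument=value, ...) on one line, values as JSON. apply_moves: Moves the arm, as the interface text tells. Its arguments: {"type":"object","properties":{"plan":{"type":"array"},"force":{"type":"number"}},"required":["plan"]}

```bash
ls; mkdir -p pics
python3 - <<'E'
from station import env
import cv2
print(env.get_state())
for n in ["side","top","wrist"]:
    print(n,env.camera_info(n))
    cv2.imwrite(f"pics/{n}0.png",env.snapshot(n)[:,:,::-1])
E
```

```text
pics
{'clock': 0.0, 'joint_pos': array([66.64453156, 21.99463996,  2.51191249, 91.65124253, -1.02503756,
       66.53371587, -2.85934978]), 'qvel': array([ 0.08140577,  0.02585534, -0.06088567,  0.08744324, -0.03416822,
        0.055644  ,  0.02139554]), 'tau': array([-3.74562205e-04, -4.33457065e+01,  1.02414429e+00, -2.49512386e+01,
        1.05864310e-02,  1.13464418e-02, -7.12571548e-06]), 'tcp_pos': array([ 0.19788378, -0.61816041,  0.24383947]), 'eef_rot': array([-1.79843163e+02,  9.20660444e-03,  1.77560343e+01]), 'wrist_force': array([ 0.26358387, -0.21248294,  0.58913373]), 'wrist_torque': array([ 0.02701711, -0.00194815, -0.00344936]), 'width': 0.08550959456134549}
side {'fov_y': 47.56601312787736, 'cx': 289.72919505824916, 'cy': 203.90485999606014, 'dist': array([-0.06373231,  0.        ,  0.        ,  0.        ,  0.        ]), 'R': array([[ 0.99965401,  0.02334035,  0.01212784],
       [ 0.02389837, -0.61334856, -0.78945071],
       [-0.01098747,  0.7894674 , -0.61369414]]), 't': array([-0.56793864,  0.00663759,  1.24487624])}
top {'fov_y': 50.63695367055107, 'cx': 273.739259860017, 'cy': 209.61497552350218, 'dist': array([-0.02015954,  0.        ,  0.        ,  0.        ,  0.        ]), 'R': array([[-0.02621779, -0.99961963, -0.0085565 ],
       [-0.98267513,  0.02734245, -0.18330843],
       [ 0.18347266,  0.00360232, -0.98301821]]), 't': array([-0.04104721,  0.57923897,  1.35032428])}
wrist {'fov_y': 63.70056919780063, 'cx': 277.49823745471593, 'cy': 207.68863171853823, 'dist': array([-0.02074435,  0.        ,  0.        ,  0.        ,  0.        ]), 'R': array([[ 0.30342061, -0.95285339, -0.00251901],
       [-0.91555385, -0.2922736 ,  0.27629205],
       [-0.26400206, -0.08152641, -0.96107042]]), 't': array([-0.64845648, -0.03516063,  0.3797392 ])}
```

View pics/side0.png

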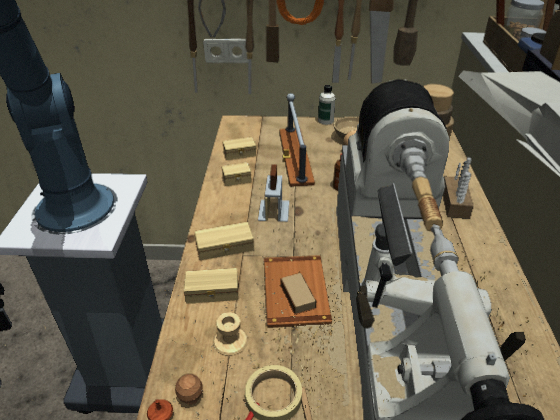

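View pics/top0.png

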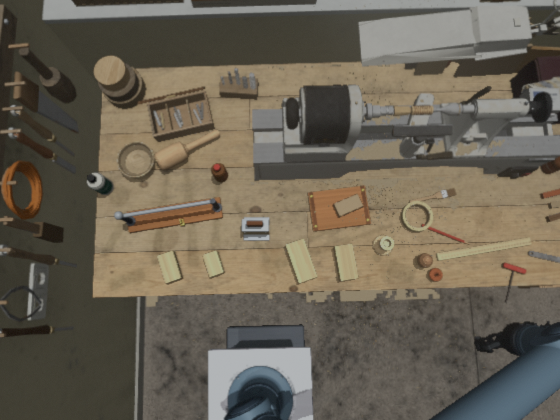

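View pics/wrist0.png

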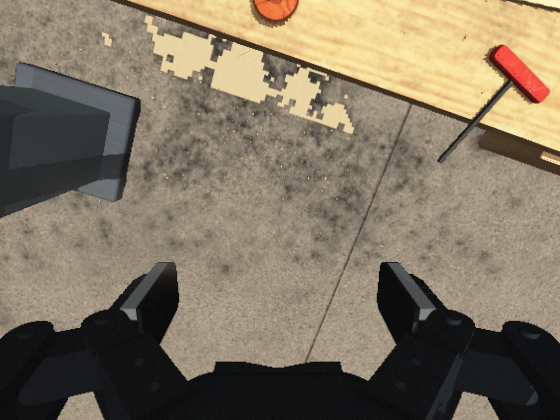

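```bash
cat > h.py <<'E'
import numpy as np, cv2
from station import env
def K(ci):
    f=210/np.tan(np.radians(ci['fov_y']/2)); return np.array([[f,0,ci['cx']],[0,f,ci['cy']],[0,0,1.]])
def rays(ci,uv):
    uv=np.asarray(uv,float).reshape(-1,1,2)
    n=cv2.undistortPoints(uv,K(ci),ci['dist']).reshape(-1,2)
    d=np.c_[n,np.ones(len(n))]@ci['R']          # R^T d
    return -ci['R'].T@ci['t'], d
def onplane(ci,uv,z):
    o,d=rays(ci,uv); s=(z-o[2])/d[:,2]; return o+s[:,None]*d
def proj(ci,X):
    X=np.asarray(X,float).reshape(-1,3)
    return cv2.projectPoints(X,cv2.Rodrigues(ci['R'])[0],ci['t'],K(ci),ci['dist'])[0].reshape(-1,2)
def tri(ca,ua,cb,ub):
    oa,da=rays(ca,ua); ob,db=rays(cb,ub); da=da[0]/np.linalg.norm(da[0]); db=db[0]/np.linalg.norm(db[0])
    s=np.linalg.lstsq(np.c_[da,-db],ob-oa,rcond=None)[0]
    p,q=oa+s[0]*da,ob+s[1]*db; return (p+q)/2, np.linalg.norm(p-q)
def shot(n,name=None,crop=None,scale=1):
    ci=env.camera_info(n); im=env.snapshot(n)[:,:,::-1].copy()
    if name:
        o=im
        if crop: o=o[crop[1]:crop[3],crop[0]:crop[2]]
        cv2.imwrite(f"pics/{name}.png",cv2.resize(o,None,fx=scale,fy=scale,interpolation=cv2.INTER_CUBIC))
    return ci,im
def st():
    s=env.get_state(); print('t',round(s['clock'],2),'tcp',np.round(s['tcp_pos'],4),'rpy',np.round(s['eef_rot'],2),'F',np.round(s['wrist_force'],1),'w',round(s['width']*1000,1)); return s
E
python3 - <<'E'
import cv2
im=cv2.imread('pics/top0.png')
cv2.imwrite('pics/topc.png',cv2.resize(im[170:300,100:400],(780,338),interpolation=cv2.INTER_CUBIC))
im=cv2.imread('pics/side0.png')
cv2.imwrite('pics/sidec.png',cv2.resize(im[80:360,170:370],(428,600),interpolation=cv2.INTER_CUBIC))
from h import *
ci=env.camera_info('top')
for p in [(169,267),(213,264),(301,261),(346,262)]: print(onplane(ci,p,.04))
print(onplane(ci,(339,208),.012),onplane(ci,(256,228),.05),onplane(ci,(219,173),.09),onplane(ci,(385,244),.05))
E
```

```text
[[0.40696796 0.27572085 0.04      ]]
[[0.4127464  0.13779185 0.04      ]]
[[ 0.41476183 -0.13750183  0.04      ]]
[[ 0.40781356 -0.27780775  0.04      ]]
[[ 0.58507659 -0.26911534  0.012     ]] [[0.52126577 0.00068391 0.05      ]] [[0.69243534 0.11147211 0.09      ]] [[ 0.45970715 -0.40108193  0.05      ]]
```

View pics/topc.png

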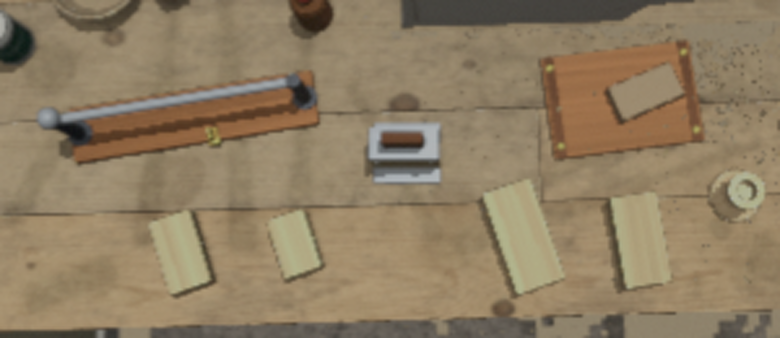

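View pics/sidec.png

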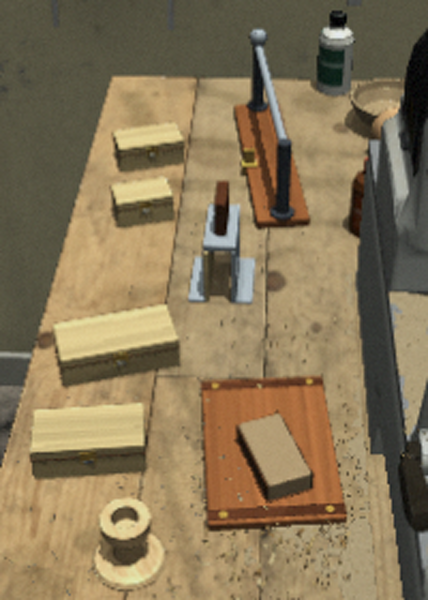

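```bash
cat >> h.py <<'E'
def rect(ci,mask,z,minA=100):
    out=[]
    for c in cv2.findContours(mask,cv2.RETR_EXTERNAL,cv2.CHAIN_APPROX_NONE)[0]:
        if cv2.contourArea(c)<minA: continue
        h=cv2.convexHull(c).reshape(-1,2).astype(float)
        P=onplane(ci,h,z)[:,:2]*1000
        (cx,cy),(w,hh),a=cv2.minAreaRect(P.astype(np.float32))
        if w<hh: w,hh,a=hh,w,a+90
        a=(a+90)%180-90   # direction of long axis
        out.append((round(cx,1),round(cy,1),round(w,1),round(hh,1),round(a,1),np.round(c.reshape(-1,2).mean(0))))
    return out
E
python3 - <<'E'
from h import *
im=cv2.imread('pics/top0.png'); ci=env.camera_info('top')
hsv=cv2.cvtColor(im,cv2.COLOR_BGR2HSV)
for p in [(169,267),(213,264),(301,261),(346,262),(190,270),(320,260),(348,206),(325,210),(210,288)]: print(p,hsv[p[1],p[0]])
E
```

```text
(169, 267) [ 25  65 177]
(213, 264) [ 26  63 177]
(301, 261) [ 25  64 176]
(346, 262) [ 22  73 175]
(190, 270) [ 18  88 160]
(320, 260) [ 18  82 152]
(348, 206) [ 18  74 156]
(325, 210) [ 14 133 157]
(210, 288) [ 18  81 145]
```

Run:
```python
from h import *
im=cv2.imread('pics/top0.png'); ci=env.camera_info('top')
hsv=cv2.cvtColor(im,cv2.COLOR_BGR2HSV)
m=cv2.inRange(hsv,(20,40,150),(32,90,255)); m[:235]=0;m[295:]=0
m=cv2.morphologyEx(m,cv2.MORPH_OPEN,np.ones((2,2)))
print(*rect(ci,m,.04),sep='\n')
b=cv2.inRange(hsv,(8,105,100),(17,190,200)); b[:180]=0;b[235:]=0;b[:,:300]=0;b[:,380:]=0
b=cv2.morphologyEx(b,cv2.MORPH_CLOSE,np.ones((3,3)))
print(*rect(ci,b,.012),sep='\n')
k=cv2.inRange(hsv,(14,55,130),(24,90,190));r=np.zeros_like(k);r[192:220,331:366]=255;k&=r
print(*rect(ci,k,.036),sep='\n')
cv2.imwrite('pics/m.png',np.hstack([x[170:300,100:400] for x in (m|b,k)]))
```

```text
(412.6, 136.9, 72.5, 45.9, 17.1, array([213., 264.]))
(405.9, 274.9, 89.7, 52.1, 18.5, array([169., 267.]))
(405.8, -282.1, 108.2, 57.5, 6.5, array([347., 263.]))
(417.7, -140.6, 132.6, 63.6, 17.5, array([302., 260.]))
(435.4, -717.6, 301.7, 23.5, -82.0, array([485., 249.]))
(461.6, -409.0, 60.8, 50.4, 31.4, array([386., 244.]))
(585.4, -268.9, 189.8, 130.6, -84.3, array([339., 208.]))
(591.9, -295.4, 81.6, 44.8, -67.9, array([348., 204.]))
```

View pics/m.png

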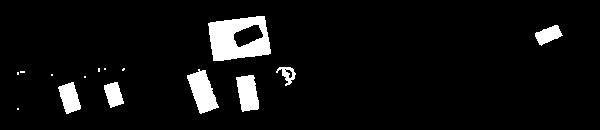

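apply_moves(plan=[{"dx":0.6,"dy":0.6,"dz":0.3,"twist":8,"grip":85},{"dx":1.3,"dy":1.2,"dz":0.6,"twist":16,"grip":85},{"dx":2.0,"dy":1.8,"dz":0.9,"twist":24,"grip":85},{"dx":2.7,"dy":2.4,"dz":1.1,"twist":32,"grip":85},{"dx":3.4,"dy":3.1,"dz":1.1,"twist":40,"grip":85}])

```text
clock: 0.65
tcp_pos: [0.3697, -0.464, 0.3022]
eef_rot: [179.8, 0.1, 58.0]
wrist_force: [0.6, -0.6, -0.2]
width: 0.0847
```

apply_moves(plan=[{"dx":0.7,"dy":0.6,"dz":0,"twist":8,"grip":85},{"dx":1.4,"dy":1.2,"dz":0,"twist":16,"grip":85},{"dx":2.1,"dy":1.8,"dz":0,"twist":24,"grip":85},{"dx":2.8,"dy":2.4,"dz":0,"twist":32,"grip":85},{"dx":3.5,"dy":3.0,"dz":0,"twist":40,"grip":85}])

```text
clock: 1.15
tcp_pos: [0.544, -0.3127, 0.3]
eef_rot: [-180.0, -0.0, 98.1]
wrist_force: [0.6, 0.1, 0.7]
width: 0.0851
```

apply_moves(plan=[{"dx":0.5,"dy":0.5,"dz":0,"twist":7,"grip":85},{"dx":0.9,"dy":0.7,"dz":0,"twist":14,"grip":85},{"dx":0.9,"dy":0.7,"dz":0,"twist":14,"grip":85},{"dx":0.9,"dy":0.7,"dz":0,"twist":14,"grip":85},{"dx":0.9,"dy":0.7,"dz":0,"twist":14,"grip":85}])

```text
clock: 1.65
tcp_pos: [0.5867, -0.281, 0.2998]
eef_rot: [-179.9, 0.0, 111.5]
wrist_force: [-0.1, -0.2, -0.5]
width: 0.0849
```

Run:
```python
from h import *
print(np.round(st()['joint_pos'],1))
shot('wrist','w1')
```

```text
t 1.65 tcp [ 0.5867 -0.281   0.2998] rpy [-1.7989e+02  1.0000e-02  1.1154e+02] F [-0.1 -0.2 -0.5] w 84.9
[ 40.5  21.8 -24.3  86.8   9.2  73.5  36.7]
```

View pics/w1.png

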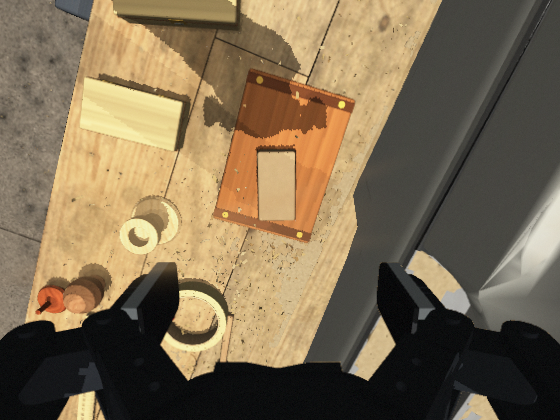

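```bash
cat >> h.py <<'E'
def masks(im):
    hsv=cv2.cvtColor(im,cv2.COLOR_BGR2HSV); return hsv
E
python3 - <<'E'
from h import *
im=cv2.imread('pics/w1.png'); ci=env.camera_info('wrist')
hsv=cv2.cvtColor(im,cv2.COLOR_BGR2HSV)
for p in [(277,185),(265,210),(300,180),(260,220),(310,235),(240,120),(130,110),(300,110),(330,190)]: print(p,hsv[p[1],p[0]])
k=cv2.inRange(hsv,(10,30,100),(26,105,255));r=np.zeros_like(k);r[148:224,254:300]=255;k&=r
k=cv2.morphologyEx(k,cv2.MORPH_OPEN,np.ones((3,3)))
print(*rect(ci,k,.036),sep='\n')
b=cv2.inRange(hsv,(0,125,20),(16,255,255));r[:]=0;r[60:250,200:360]=255;b&=r
b=cv2.morphologyEx(b,cv2.MORPH_OPEN,np.ones((3,3)))
print(*rect(ci,b,.012),sep='\n')
cv2.imwrite('pics/m.png',np.hstack([k,b]))
E
```

```text
(277, 185) [ 19  96 216]
(265, 210) [ 18 101 209]
(300, 180) [ 13 171 218]
(260, 220) [ 14 133 175]
(310, 235) [ 12 154 134]
(240, 120) [ 12 177 121]
(130, 110) [ 23  98 232]
(300, 110) [ 12 175 137]
(330, 190) [ 18 104 188]
(590.5, -297.4, 81.3, 42.8, -68.5, array([276., 185.]))
(585.8, -270.9, 190.1, 130.4, -84.5, array([281., 158.]))
```

View pics/m.png

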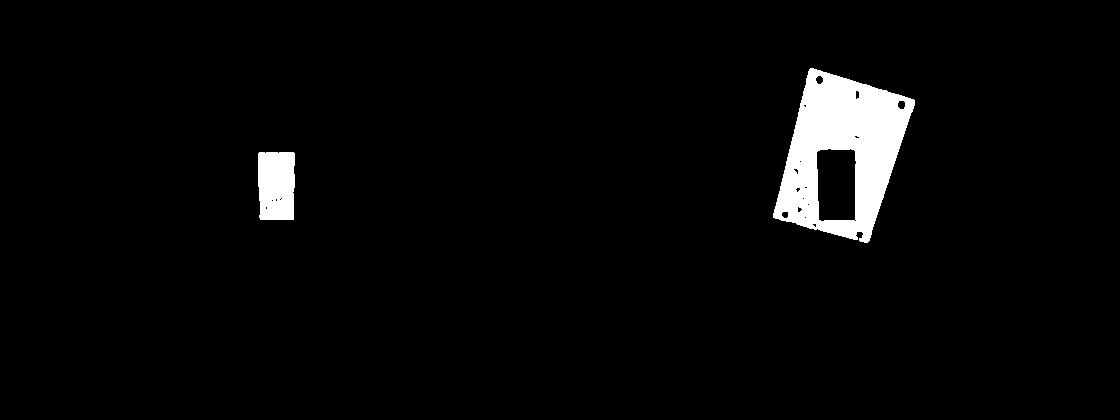

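apply_moves(plan=[{"dx":0.04,"dy":-0.16,"dz":-0.9,"twist":0,"grip":70},{"dx":0.08,"dy":-0.32,"dz":-1.8,"twist":0,"grip":70},{"dx":0.08,"dy":-0.32,"dz":-2.7,"twist":0,"grip":70},{"dx":0.08,"dy":-0.32,"dz":-3.6,"twist":0,"grip":70},{"dx":0.08,"dy":-0.32,"dz":-4.3,"twist":0,"grip":70}])

```text
clock: 2.2
tcp_pos: [0.5893, -0.2968, 0.0823]
eef_rot: [-179.8, -0.1, 111.5]
wrist_force: [0.3, -0.1, -0.2]
width: 0.07
```

apply_moves(plan=[{"dx":0,"dy":0,"dz":-0.5,"twist":0,"grip":70},{"dx":0,"dy":0,"dz":-0.9,"twist":0,"grip":70},{"dx":0,"dy":0,"dz":-1.1,"twist":0,"grip":70},{"dx":0,"dy":0,"dz":-1.1,"twist":0,"grip":40},{"dx":0,"dy":0,"dz":-1.1,"twist":0,"grip":40}], force=50)

```text
clock: 2.7
tcp_pos: [0.5923, -0.2961, 0.0315]
eef_rot: [180.0, 0.1, 111.7]
wrist_force: [2.5, 0.0, 0.5]
width: 0.0438
```

apply_moves(plan=[{"dx":0,"dy":0,"dz":0,"twist":0,"grip":30},{"dx":0,"dy":0,"dz":0,"twist":0,"grip":30},{"dx":0,"dy":0,"dz":0.2,"twist":0,"grip":30},{"dx":0,"dy":0,"dz":0.5,"twist":0,"grip":30},{"dx":0,"dy":0,"dz":1,"twist":0,"grip":30}])

```text
clock: 3.2
tcp_pos: [0.5912, -0.2946, 0.0804]
eef_rot: [-179.9, -0.1, 111.8]
wrist_force: [0.4, -0.7, -0.7]
width: 0.0441
```

Run:
```python
from h import *
print(np.round(st()['joint_pos'],1))
shot('wrist','w2')
```

```text
t 3.2 tcp [ 0.5912 -0.2946  0.0804] rpy [-1.7990e+02 -1.1000e-01  1.1176e+02] F [ 0.4 -0.7 -0.7] w 44.1
[ 39.   35.  -21.3  95.4  15.2  52.6  33.7]
```

View pics/w2.png

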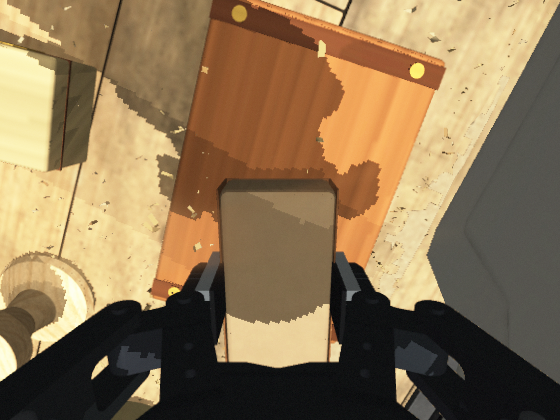

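Run:
```python
from h import *
ci=env.camera_info('top')
f=lambda x,y:(x/2.6+100,y/2.6+170)
for n,p,z in [('baseL',(77,162),.014),('baseRlow',(320,122),.014),('baseRup',(312,70),.014),('ball',(48,118),.129),('postR',(293,82),.123),('caseCtop',(150,228),.04),('ptr',(211,135),.041)]: print(n,np.round(onplane(ci,f(*p),z),3))
```

```text
baseL [[0.524 0.412 0.014]]
baseRlow [[0.566 0.109 0.014]]
baseRup [[0.632 0.118 0.014]]
ball [[0.559 0.409 0.129]]
postR [[0.595 0.127 0.123]]
caseCtop [[0.437 0.312 0.04 ]]
ptr [[0.549 0.239 0.041]]
```

apply_moves(plan=[{"dx":0,"dy":0,"dz":0.8,"twist":0,"grip":30},{"dx":0,"dy":0.2,"dz":1.6,"twist":0,"grip":30},{"dx":0,"dy":0.5,"dz":2.4,"twist":0,"grip":30},{"dx":0,"dy":0.9,"dz":3.1,"twist":0,"grip":30},{"dx":-0.1,"dy":1.6,"dz":3.5,"twist":0,"grip":30}])

```text
clock: 3.75
tcp_pos: [0.5893, -0.2179, 0.2609]
eef_rot: [179.7, 0.4, 111.5]
wrist_force: [0.3, -0.1, -1.3]
width: 0.0445
```

apply_moves(plan=[{"dx":-0.2,"dy":0.9,"dz":0,"twist":0,"grip":30},{"dx":-0.4,"dy":1.8,"dz":0,"twist":0,"grip":30},{"dx":-0.5,"dy":2.7,"dz":0,"twist":0,"grip":30},{"dx":-0.7,"dy":3.6,"dz":0,"twist":0,"grip":30},{"dx":-0.9,"dy":4.5,"dz":0,"twist":0,"grip":30}])

```text
clock: 4.25
tcp_pos: [0.542, 0.012, 0.2568]
eef_rot: [179.9, 0.1, 111.8]
wrist_force: [0.1, 0.9, -0.5]
width: 0.044
```

apply_moves(plan=[{"dx":-0.2,"dy":0.9,"dz":0,"twist":0,"grip":30},{"dx":-0.4,"dy":1.8,"dz":0,"twist":0,"grip":30},{"dx":-0.5,"dy":2.7,"dz":0,"twist":0,"grip":30},{"dx":-0.7,"dy":3.6,"dz":0,"twist":0,"grip":30},{"dx":-0.9,"dy":4.5,"dz":0,"twist":0,"grip":30}])

```text
clock: 4.75
tcp_pos: [0.4969, 0.2369, 0.2568]
eef_rot: [179.8, 0.1, 111.7]
wrist_force: [1.6, 0.2, -1.5]
width: 0.0439
```

apply_moves(plan=[{"dx":-0.2,"dy":0.9,"dz":0,"twist":0,"grip":30},{"dx":-0.4,"dy":1.8,"dz":0,"twist":0,"grip":30},{"dx":-0.6,"dy":2.7,"dz":-0.2,"twist":0,"grip":30},{"dx":-0.8,"dy":3.5,"dz":-0.5,"twist":0,"grip":30},{"dx":-0.8,"dy":3.5,"dz":-1.0,"twist":0,"grip":30}])

```text
clock: 5.25
tcp_pos: [0.4528, 0.4203, 0.2091]
eef_rot: [179.6, -0.5, 112.4]
wrist_force: [-0.5, -0.2, 0.5]
width: 0.044
```

apply_moves(plan=[{"dx":0,"dy":0,"dz":-0.8,"twist":0,"grip":30},{"dx":0,"dy":0,"dz":-1.6,"twist":0,"grip":30},{"dx":0,"dy":0,"dz":-2.4,"twist":0,"grip":30},{"dx":0,"dy":0,"dz":-3.2,"twist":0,"grip":30},{"dx":0,"dy":0,"dz":-3.5,"twist":0,"grip":30}])

```text
clock: 5.75
tcp_pos: [0.4556, 0.4075, 0.027]
eef_rot: [-179.7, 0.2, 111.7]
wrist_force: [-1.1, -1.0, -0.4]
width: 0.0434
```

apply_moves(plan=[{"dx":0,"dy":0,"dz":-0.1,"twist":0,"grip":30},{"dx":0,"dy":0,"dz":-0.15,"twist":0,"grip":30},{"dx":0,"dy":0,"dz":-0.2,"twist":0,"grip":30},{"dx":0,"dy":0,"dz":-0.23,"twist":0,"grip":30},{"dx":0,"dy":0,"dz":-0.23,"twist":0,"grip":30}])

```text
clock: 6.25
tcp_pos: [0.4579, 0.4106, 0.02]
eef_rot: [179.9, -0.0, 111.7]
wrist_force: [-0.2, -0.2, -0.7]
width: 0.0438
```

apply_moves(plan=[{"dx":0,"dy":0,"dz":-0.02,"twist":0,"grip":30},{"dx":0,"dy":0,"dz":-0.03,"twist":0,"grip":30},{"dx":0,"dy":0,"dz":-0.03,"twist":0,"grip":70},{"dx":0,"dy":0,"dz":-0.03,"twist":0,"grip":70},{"dx":0,"dy":0,"dz":-0.03,"twist":0,"grip":70}])

```text
clock: 6.75
tcp_pos: [0.4572, 0.4099, 0.0173]
eef_rot: [180.0, -0.0, 111.8]
wrist_force: [0.4, -0.5, 0.6]
width: 0.0699
```

apply_moves(plan=[{"dx":0,"dy":0,"dz":0.5,"twist":0,"grip":70},{"dx":0,"dy":0,"dz":1.4,"twist":0,"grip":70},{"dx":0,"dy":0,"dz":2.3,"twist":0,"grip":70},{"dx":0,"dy":0,"dz":3.2,"twist":0,"grip":70},{"dx":0,"dy":0,"dz":4.1,"twist":0,"grip":85}])

```text
clock: 7.25
tcp_pos: [0.4568, 0.4097, 0.2238]
eef_rot: [-180.0, 0.0, 111.8]
wrist_force: [0.4, 0.6, -0.5]
width: 0.0822
```

Run:
```python
from h import *
st()
shot('wrist','w3')
shot('top','t3',(100,170,400,300),2.6)
```

```text
t 7.25 tcp [0.4568 0.4097 0.2238] rpy [-1.7998e+02  1.0000e-02  1.1177e+02] F [ 0.4  0.6 -0.5] w 82.2
```

View pics/w3.png

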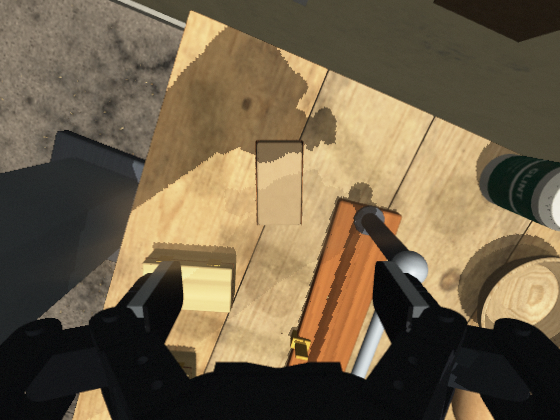

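View pics/t3.png

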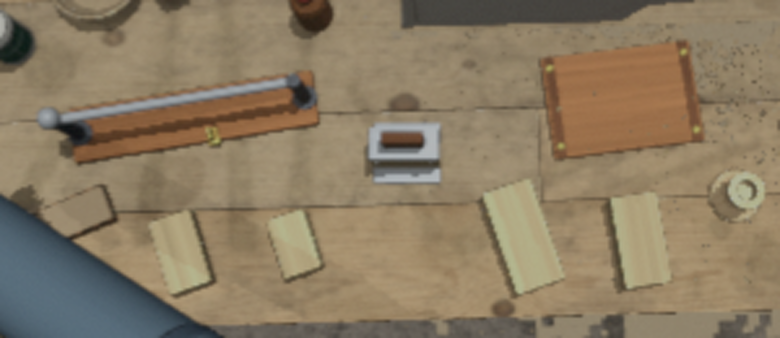

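apply_moves(plan=[{"dx":0,"dy":-0.9,"dz":0.3,"twist":-8,"grip":85},{"dx":-0.1,"dy":-1.8,"dz":0.6,"twist":-16,"grip":85},{"dx":-0.1,"dy":-2.7,"dz":0.9,"twist":-24,"grip":85},{"dx":-0.1,"dy":-3.6,"dz":0.9,"twist":-32,"grip":85},{"dx":-0.1,"dy":-4.5,"dz":0.9,"twist":-40,"grip":85}])

```text
clock: 7.85
tcp_pos: [0.4521, 0.1833, 0.2675]
eef_rot: [179.9, -0.0, 71.4]
wrist_force: [0.7, 0.2, 0.4]
width: 0.0851
```

apply_moves(plan=[{"dx":0,"dy":-0.9,"dz":0,"twist":-8,"grip":85},{"dx":-0.1,"dy":-1.8,"dz":0,"twist":-16,"grip":85},{"dx":-0.1,"dy":-2.7,"dz":0,"twist":-24,"grip":85},{"dx":-0.2,"dy":-3.6,"dz":0,"twist":-32,"grip":85},{"dx":-0.3,"dy":-4.5,"dz":0,"twist":-40,"grip":85}])

```text
clock: 8.35
tcp_pos: [0.4364, -0.0418, 0.2669]
eef_rot: [180.0, 0.0, 31.4]
wrist_force: [1.4, 0.3, -0.2]
width: 0.0851
```

apply_moves(plan=[{"dx":-0.2,"dy":-0.9,"dz":0,"twist":-7,"grip":85},{"dx":-0.4,"dy":-1.8,"dz":0,"twist":-14,"grip":85},{"dx":-0.4,"dy":-2.0,"dz":0,"twist":-14,"grip":85},{"dx":-0.4,"dy":-2.0,"dz":0,"twist":-14,"grip":85},{"dx":-0.4,"dy":-2.0,"dz":0,"twist":-14,"grip":85}])

```text
clock: 8.85
tcp_pos: [0.4174, -0.1386, 0.2669]
eef_rot: [-179.9, -0.0, 17.9]
wrist_force: [0.8, 0.7, -0.6]
width: 0.085
```

Run:
```python
from h import *
print(np.round(st()['joint_pos'],1))
shot('wrist','w4')
```

```text
t 8.85 tcp [ 0.4174 -0.1386  0.2669] rpy [-179.94   -0.     17.87] F [ 0.8  0.7 -0.6] w 85.0
[ 28.6  -1.8 -15.2 116.9  -0.6  64.9 -58.5]
```

View pics/w4.png

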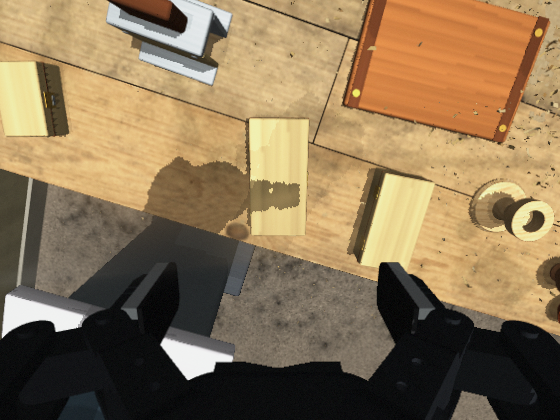

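```bash
cat >> h.py <<'E'
def find(ci,im,lo,hi,roi,z,k=3):
    hsv=cv2.cvtColor(im,cv2.COLOR_BGR2HSV); m=cv2.inRange(hsv,lo,hi); r=np.zeros_like(m); r[roi[1]:roi[3],roi[0]:roi[2]]=255
    m=cv2.morphologyEx(m&r,cv2.MORPH_OPEN,np.ones((k,k))); cv2.imwrite('pics/m.png',m); return rect(ci,m,z)
E
python3 - <<'E'
from h import *
im=cv2.imread('pics/w4.png'); ci=env.camera_info('wrist')
hsv=cv2.cvtColor(im,cv2.COLOR_BGR2HSV)
for p in [(277,150),(277,190),(270,225),(230,150),(320,190),(235,180),(395,220)]: print(p,hsv[p[1],p[0]])
print(find(ci,im,(21,50,120),(32,140,255),(240,105,318,245),.04))
print(onplane(ci,[(249,118),(309,119),(306,236),(247,235)],.04).mean(0))
print(find(ci,im,(21,50,120),(32,140,255),(352,160,440,280),.04))
E
```

```text
(277, 150) [ 23  94 236]
(277, 190) [ 20 116 132]
(270, 225) [ 22  99 230]
(230, 150) [ 19 118 199]
(320, 190) [ 18 114 184]
(235, 180) [ 17 125 118]
(395, 220) [ 23  96 236]
[(416.9, -138.4, 126.2, 61.1, 17.4, array([280., 181.]))]
[ 0.41657447 -0.13819669  0.04      ]
[(408.8, -279.2, 109.1, 56.5, 7.1, array([396., 222.]))]
```

View pics/m.png

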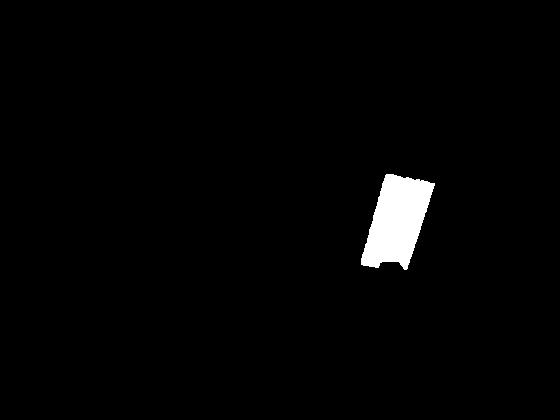

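apply_moves(plan=[{"dx":0,"dy":0,"dz":-0.9,"twist":0,"grip":85},{"dx":0,"dy":0,"dz":-1.8,"twist":0,"grip":85},{"dx":0,"dy":0,"dz":-2.7,"twist":0,"grip":85},{"dx":0,"dy":0,"dz":-3.6,"twist":-0.3,"grip":85},{"dx":0,"dy":0,"dz":-4.2,"twist":-0.3,"grip":85}])

```text
clock: 9.4
tcp_pos: [0.4162, -0.1369, 0.0547]
eef_rot: [-179.8, 0.1, 17.7]
wrist_force: [-0.3, 0.6, 1.2]
width: 0.0853
```

apply_moves(plan=[{"dx":0,"dy":0,"dz":-0.4,"twist":0,"grip":85},{"dx":0,"dy":0,"dz":-0.62,"twist":0,"grip":85},{"dx":0,"dy":0,"dz":-0.62,"twist":0,"grip":85},{"dx":0,"dy":0,"dz":-0.62,"twist":0,"grip":55},{"dx":0,"dy":0,"dz":-0.62,"twist":0,"grip":50}], force=60)

```text
clock: 9.9
tcp_pos: [0.4189, -0.1398, 0.028]
eef_rot: [179.9, -0.1, 17.5]
wrist_force: [7.2, -1.0, -2.3]
width: 0.0609
```

apply_moves(plan=[{"dx":0,"dy":0,"dz":0,"twist":0,"grip":45},{"dx":0,"dy":0,"dz":0,"twist":0,"grip":45},{"dx":0,"dy":0,"dz":0.2,"twist":0,"grip":45},{"dx":0,"dy":0,"dz":0.6,"twist":0,"grip":45},{"dx":0,"dy":0,"dz":1,"twist":0,"grip":45}])

```text
clock: 10.4
tcp_pos: [0.4158, -0.1401, 0.0766]
eef_rot: [-179.9, 0.1, 17.4]
wrist_force: [0.8, -0.2, -3.8]
width: 0.0609
```

Run:
```python
from h import *
st()
shot('wrist','w5')
```

```text
t 10.4 tcp [ 0.4158 -0.1401  0.0766] rpy [-1.7995e+02  1.1000e-01  1.7440e+01] F [ 0.8 -0.2 -3.8] w 60.9
```

View pics/w5.png

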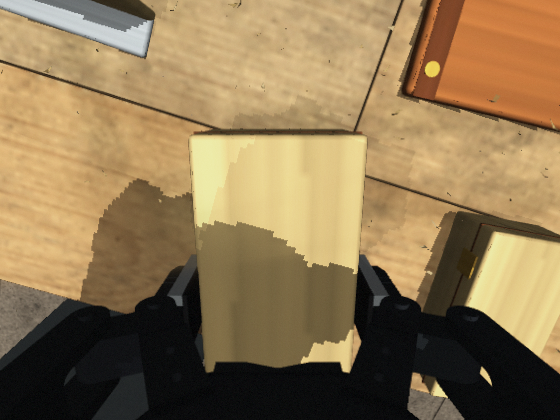

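```bash
cat >> h.py <<'E'
def held(ci,uv,top,L):
    """front top edge pixels -> case centre offset in tool frame (x along length, y left) mm"""
    s=env.get_state(); p=onplane(ci,uv,s['tcp_pos'][2]+top)[:,:2]-s['tcp_pos'][:2]
    a=np.radians(s['eef_rot'][2]); u=np.array([np.cos(a),np.sin(a)]); v=np.array([-u[1],u[0]])
    print('fwd',np.round((p@u)*1000-L/2*1000,1),'lat',np.round(p@v*1000,1))
E
python3 - <<'E'
from h import *
held(env.camera_info('wrist'),[(190,135),(277,134),(366,135)],.0125,.128)
E
```

```text
fwd [-1.7 -1.5 -1.8] lat [ 29.7   0.2 -30. ]
```

apply_moves(plan=[{"dx":0,"dy":0,"dz":0.8,"twist":6,"grip":45},{"dx":0.2,"dy":-0.1,"dz":1.5,"twist":14,"grip":45},{"dx":0.7,"dy":-0.4,"dz":1.5,"twist":22,"grip":45},{"dx":1.3,"dy":-0.8,"dz":1.5,"twist":30,"grip":45},{"dx":1.9,"dy":-1.2,"dz":1.5,"twist":38,"grip":45}])

```text
clock: 10.95
tcp_pos: [0.5123, -0.2009, 0.1513]
eef_rot: [180.0, 0.0, 55.8]
wrist_force: [0.3, 0.4, -2.6]
width: 0.0611
```

apply_moves(plan=[{"dx":0.5,"dy":-0.4,"dz":0,"twist":8,"grip":45},{"dx":1.0,"dy":-0.9,"dz":0,"twist":16,"grip":45},{"dx":1.5,"dy":-1.4,"dz":0,"twist":24,"grip":45},{"dx":1.5,"dy":-1.4,"dz":0,"twist":32,"grip":45},{"dx":1.5,"dy":-1.4,"dz":-0.4,"twist":40.1,"grip":45}])

```text
clock: 11.45
tcp_pos: [0.5894, -0.2729, 0.1331]
eef_rot: [179.7, 0.2, 95.7]
wrist_force: [0.5, -1.1, -2.9]
width: 0.0608
```

Run:
```python
from h import *
print(np.round(st()['joint_pos'],1))
shot('wrist','w6')
ci=env.camera_info('top'); im=cv2.imread('pics/t3.png')
```

```text
t 11.45 tcp [ 0.5894 -0.2729  0.1331] rpy [179.72   0.19  95.72] F [ 0.5 -1.1 -2.9] w 60.8
[ 39.   30.2 -23.1  96.   13.8  56.3  16.7]
```

View pics/w6.png

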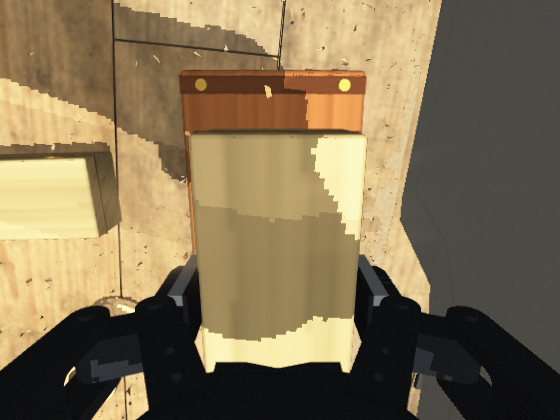

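```bash
cat > bf.py <<'E'
from h import *
def front(ci,uv,z,L):
    p=onplane(ci,uv,z)[:,:2]*1000; d=p[1]-p[0]; w=np.linalg.norm(d); d/=w; n=np.array([-d[1],d[0]])
    if n[1]<0:n=-n
    print('width',round(w,1),'dir',round(np.degrees(np.arctan2(n[1],n[0])),2),'centre',np.round(p.mean(0)-n*L/2,1))
E
python3 - <<'E'
from bf import *
ci=env.camera_info('wrist'); im=cv2.imread('pics/w6.png')
cv2.imwrite('pics/w6c.png',cv2.resize(im[60:140,170:380],None,fx=3.5,fy=3.5,interpolation=cv2.INTER_CUBIC))
front(ci,[(180.5,71),(365.5,72)],.012,190); st()
ct=env.camera_info('top'); it=cv2.imread('pics/top0.png')
E
```

```text
width 125.4 dir 95.57 centre [ 581.1 -270.1]
t 11.5 tcp [ 0.5853 -0.2708  0.1273] rpy [-1.7979e+02 -1.2000e-01  9.5980e+01] F [-1.6  1.2 -6.3] w 60.9
```

View pics/w6c.png

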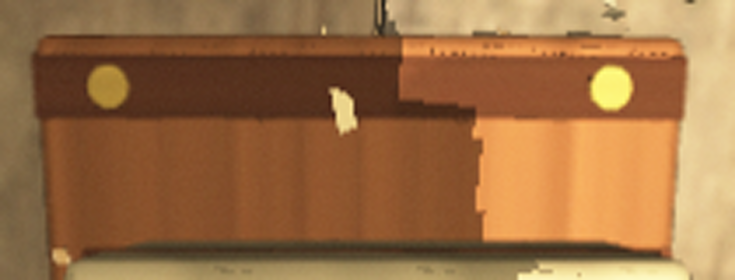

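Run:
```python
from bf import *
st(); ci,im=shot('wrist','w7'); 
cv2.imwrite('pics/w7c.png',cv2.resize(im[60:150,170:380],None,fx=3.5,fy=3.5,interpolation=cv2.INTER_CUBIC))
st()
np.save('ci7.npy',ci,allow_pickle=True)
```

```text
t 11.5 tcp [ 0.5853 -0.2708  0.1273] rpy [-1.7979e+02 -1.2000e-01  9.5980e+01] F [-1.6  1.2 -6.3] w 60.9
t 11.55 tcp [ 0.5837 -0.2697  0.1272] rpy [-179.58   -0.23   95.48] F [-1.5  0.4 -3.1] w 60.6
```

View pics/w7c.png

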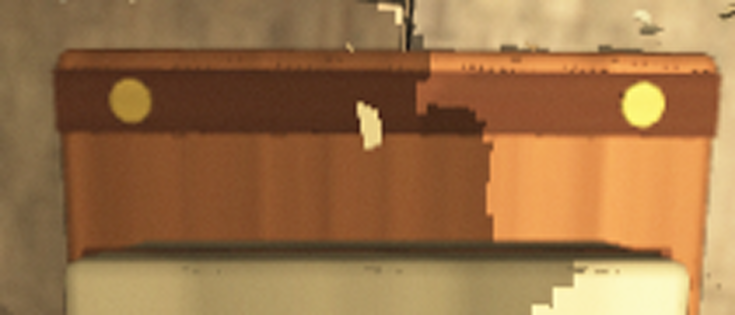

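Run:
```python
from bf import *
ci=np.load('ci7.npy',allow_pickle=True).item()
front(ci,[(186,80),(375.4,80.9)],.012,190)
front(ci,[(189.4,134.5),(366.6,134.7)],.1273+.0125,128)
```

```text
width 129.2 dir 95.63 centre [ 587.  -275.2]
width 60.0 dir 95.85 centre [ 585.7 -272.5]
```

apply_moves(plan=[{"dx":0,"dy":0,"dz":0,"twist":0,"grip":45},{"dx":0,"dy":0,"dz":0,"twist":0,"grip":45},{"dx":0,"dy":0,"dz":0,"twist":0,"grip":45},{"dx":0,"dy":0,"dz":0,"twist":0,"grip":45},{"dx":0,"dy":0,"dz":0,"twist":0,"grip":45}])

```text
clock: 12.05
tcp_pos: [0.5875, -0.2701, 0.1319]
eef_rot: [180.0, 0.0, 95.5]
wrist_force: [0.0, 0.1, -3.1]
width: 0.0606
```

Run:
```python
from bf import *
st(); ci,im=shot('wrist','w8'); 
cv2.imwrite('pics/w8c.png',cv2.resize(im[60:150,170:380],None,fx=3.5,fy=3.5,interpolation=cv2.INTER_CUBIC))
st()
np.save('ci8.npy',ci,allow_pickle=True)
```

```text
t 12.05 tcp [ 0.5875 -0.2701  0.1319] rpy [1.7996e+02 4.0000e-02 9.5540e+01] F [ 0.   0.1 -3.1] w 60.6
t 12.1 tcp [ 0.5874 -0.27    0.1318] rpy [1.7997e+02 3.0000e-02 9.5540e+01] F [ 0.  -0.1 -3.3] w 60.8
```

View pics/w8c.png

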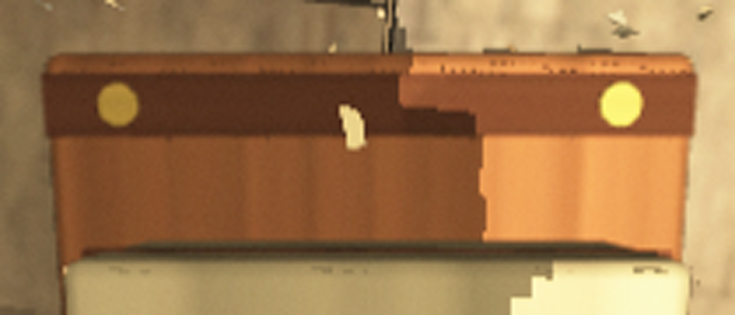

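Run:
```python
from bf import *
ci=np.load('ci8.npy',allow_pickle=True).item()
front(ci,[(182.3,80.6),(368.9,81.1)],.012,190)
front(ci,[(188.9,133.5),(366.6,133.5)],.1319+.0125,128)
```

```text
width 129.6 dir 95.3 centre [ 586.4 -275.1]
width 60.1 dir 95.45 centre [ 587.7 -271.4]
```

apply_moves(plan=[{"dx":-0.03,"dy":0.01,"dz":-0.5,"twist":0,"grip":45},{"dx":-0.03,"dy":0.01,"dz":-1.0,"twist":0,"grip":45},{"dx":-0.03,"dy":0.01,"dz":-1.5,"twist":0,"grip":45},{"dx":-0.03,"dy":0.01,"dz":-1.7,"twist":0,"grip":45},{"dx":-0.03,"dy":0.01,"dz":-1.7,"twist":0,"grip":45}])

```text
clock: 12.6
tcp_pos: [0.584, -0.269, 0.0443]
eef_rot: [-179.8, -0.1, 95.5]
wrist_force: [-1.0, 0.8, -3.1]
width: 0.0608
```

apply_moves(plan=[{"dx":0,"dy":0,"dz":-0.04,"twist":0,"grip":45},{"dx":0,"dy":0,"dz":-0.08,"twist":0,"grip":45},{"dx":0,"dy":0,"dz":-0.12,"twist":0,"grip":45},{"dx":0,"dy":0,"dz":-0.12,"twist":0,"grip":45},{"dx":0,"dy":0,"dz":-0.12,"twist":0,"grip":45}])

```text
clock: 13.1
tcp_pos: [0.5859, -0.2697, 0.0407]
eef_rot: [180.0, 0.0, 95.5]
wrist_force: [-0.5, 0.6, -3.4]
width: 0.0609
```

Not touching yet (weight still carried); lower a little more.

apply_moves(plan=[{"dx":0,"dy":0,"dz":-0.02,"twist":0,"grip":45},{"dx":0,"dy":0,"dz":-0.04,"twist":0,"grip":45},{"dx":0,"dy":0,"dz":-0.04,"twist":0,"grip":45},{"dx":0,"dy":0,"dz":-0.04,"twist":0,"grip":45},{"dx":0,"dy":0,"dz":-0.04,"twist":0,"grip":45}])

```text
clock: 13.6
tcp_pos: [0.5861, -0.2697, 0.04]
eef_rot: [180.0, 0.0, 95.5]
wrist_force: [-3.3, 1.6, 4.9]
width: 0.0609
```

apply_moves(plan=[{"dx":0,"dy":0,"dz":0,"twist":0,"grip":75},{"dx":0,"dy":0,"dz":0,"twist":0,"grip":85},{"dx":0,"dy":0,"dz":0,"twist":0,"grip":85},{"dx":0,"dy":0,"dz":0,"twist":0,"grip":85},{"dx":0,"dy":0,"dz":0.3,"twist":0,"grip":85}])

```text
clock: 14.1
tcp_pos: [0.5835, -0.2688, 0.0513]
eef_rot: [-179.7, -0.2, 95.6]
wrist_force: [0.1, -0.9, -0.8]
width: 0.0849
```

apply_moves(plan=[{"dx":0,"dy":0,"dz":0.8,"twist":0,"grip":85},{"dx":0,"dy":0,"dz":1.7,"twist":0,"grip":85},{"dx":0,"dy":0,"dz":2.6,"twist":0,"grip":85},{"dx":0,"dy":0,"dz":3.5,"twist":0,"grip":85},{"dx":0,"dy":0,"dz":4.0,"twist":0,"grip":85}])

```text
clock: 14.6
tcp_pos: [0.5879, -0.2699, 0.2598]
eef_rot: [179.6, 0.2, 95.6]
wrist_force: [0.4, -0.9, -0.0]
width: 0.0851
```

apply_moves(plan=[{"dx":0,"dy":0,"dz":0,"twist":0,"grip":85},{"dx":0,"dy":0,"dz":0,"twist":0,"grip":85},{"dx":0,"dy":0,"dz":0,"twist":0,"grip":85},{"dx":0,"dy":0,"dz":0,"twist":0,"grip":85},{"dx":0,"dy":0,"dz":0,"twist":0,"grip":85}])

```text
clock: 15.1
tcp_pos: [0.5847, -0.2692, 0.2514]
eef_rot: [-179.8, -0.1, 95.6]
wrist_force: [-0.4, -0.2, 0.2]
width: 0.085
```

Run:
```python
from h import *
st(); ci,im=shot('wrist','w9',(150,50,430,260),2.8)
cv2.imwrite('pics/w9f.png',im)
print(find(ci,im,(20,20,60),(34,135,255),(220,95,360,240),.052))
m=cv2.imread('pics/m.png',0)
print(find(ci,im,(0,125,20),(16,255,255),(190,60,380,260),.012))
```

```text
t 15.1 tcp [ 0.5847 -0.2692  0.2514] rpy [-1.7984e+02 -1.0000e-01  9.5560e+01] F [-0.4 -0.2  0.2] w 85.0
[(585.8, -267.4, 118.8, 61.1, -84.5, array([279., 179.]))]
[(585.9, -270.5, 189.2, 130.3, -84.6, array([278., 171.]))]
```

View pics/w9.png

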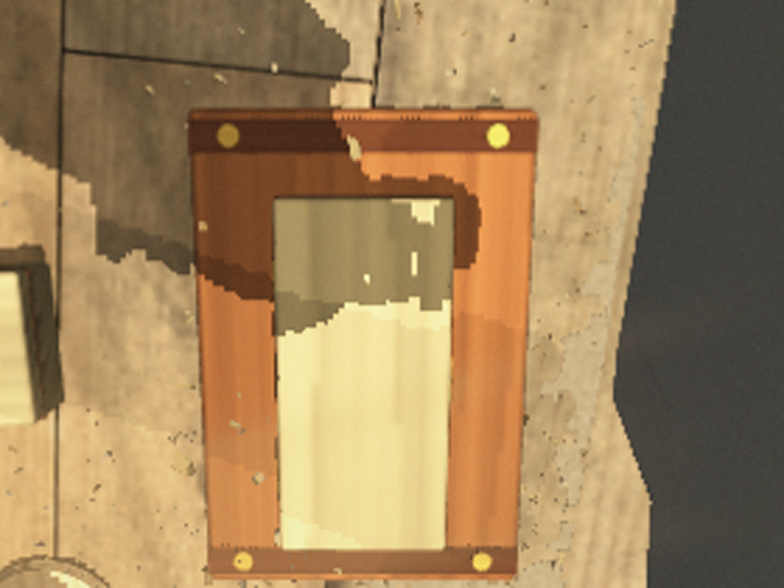

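Run:
```python
from h import *
ci=env.camera_info('wrist'); im=cv2.imread('pics/w9f.png')
P=onplane(ci,[(247.9,120.4),(312.1,120.7),(308.6,246.4),(250.7,245.7)],.052)*1000
print(P.round(1),P.mean(0).round(1))
print(find(ci,im,(20,20,60),(34,135,255),(220,95,360,252),.052))
print(find(ci,im,(20,20,60),(34,135,255),(60,110,176,220),.04))
```

```text
[[ 550.7 -210.7   52. ]
 [ 611.1 -205.2   52. ]
 [ 623.1 -332.    52. ]
 [ 562.8 -337.1   52. ]] [ 586.9 -271.2   52. ]
[(585.7, -271.0, 126.2, 62.8, -85.0, array([279., 183.]))]
[(410.4, -283.6, 111.7, 65.3, 7.2, array([109., 179.]))]
```

apply_moves(plan=[{"dx":-0.3,"dy":0,"dz":0,"twist":-8.5,"grip":85},{"dx":-0.6,"dy":0,"dz":0,"twist":-17,"grip":85},{"dx":-0.9,"dy":0,"dz":0,"twist":-25.5,"grip":85},{"dx":-1.3,"dy":0,"dz":0,"twist":-34,"grip":85},{"dx":-1.7,"dy":-0.1,"dz":0,"twist":-42,"grip":85}])

```text
clock: 15.65
tcp_pos: [0.5002, -0.2733, 0.2527]
eef_rot: [-179.9, -0.0, 53.3]
wrist_force: [-0.0, 0.7, 0.3]
width: 0.0852
```

apply_moves(plan=[{"dx":-0.4,"dy":0,"dz":0,"twist":-8.5,"grip":85},{"dx":-0.8,"dy":0,"dz":0,"twist":-17,"grip":85},{"dx":-1.2,"dy":-0.1,"dz":0,"twist":-25.5,"grip":85},{"dx":-1.6,"dy":-0.1,"dz":0,"twist":-34,"grip":85},{"dx":-1.84,"dy":-0.1,"dz":0,"twist":-42,"grip":85}])

```text
clock: 16.15
tcp_pos: [0.4068, -0.2797, 0.2527]
eef_rot: [-180.0, 0.1, 11.1]
wrist_force: [0.3, -0.2, 0.1]
width: 0.0851
```

apply_moves(plan=[{"dx":0,"dy":0,"dz":0,"twist":-4.5,"grip":85},{"dx":0,"dy":0,"dz":0,"twist":-4.5,"grip":85},{"dx":0,"dy":0,"dz":0,"twist":-4.5,"grip":85},{"dx":0,"dy":0,"dz":0,"twist":-4.5,"grip":85},{"dx":0,"dy":0,"dz":0,"twist":-4.5,"grip":85}])

```text
clock: 16.65
tcp_pos: [0.409, -0.2794, 0.2532]
eef_rot: [-180.0, 0.0, 7.1]
wrist_force: [-0.0, -0.1, -0.0]
width: 0.0851
```

Run:
```python
from h import *
st(); ci,im=shot('wrist','w10')
print(find(ci,im,(20,20,60),(34,135,255),(220,95,360,252),.04))
```

```text
t 16.65 tcp [ 0.409  -0.2794  0.2532] rpy [-179.99    0.      7.12] F [-0.  -0.1 -0. ] w 85.1
[(408.8, -280.2, 108.0, 56.7, 7.1, array([276., 191.]))]
```

View pics/w10.png

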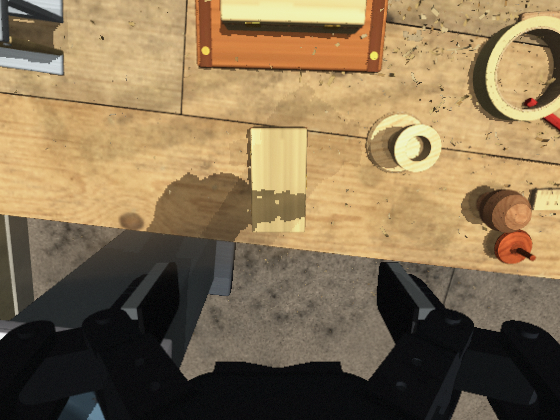

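apply_moves(plan=[{"dx":0,"dy":-0.02,"dz":-0.9,"twist":0,"grip":85},{"dx":0,"dy":-0.02,"dz":-1.8,"twist":0,"grip":85},{"dx":0,"dy":-0.02,"dz":-2.7,"twist":0,"grip":85},{"dx":0,"dy":-0.02,"dz":-3.5,"twist":0,"grip":80},{"dx":0,"dy":-0.02,"dz":-4.0,"twist":0,"grip":80}])

```text
clock: 17.2
tcp_pos: [0.407, -0.2794, 0.0502]
eef_rot: [-179.8, 0.2, 7.1]
wrist_force: [-0.5, -0.2, 0.3]
width: 0.0798
```

apply_moves(plan=[{"dx":0,"dy":0,"dz":-0.3,"twist":0,"grip":80},{"dx":0,"dy":0,"dz":-0.5,"twist":0,"grip":80},{"dx":0,"dy":0,"dz":-0.5,"twist":0,"grip":80},{"dx":0,"dy":0,"dz":-0.5,"twist":0,"grip":50},{"dx":0,"dy":0,"dz":-0.5,"twist":0,"grip":40}])

```text
clock: 17.7
tcp_pos: [0.41, -0.2812, 0.0299]
eef_rot: [179.9, -0.1, 7.1]
wrist_force: [-1.7, 0.7, 0.5]
width: 0.0554
```

apply_moves(plan=[{"dx":0,"dy":0,"dz":0,"twist":0,"grip":40},{"dx":0,"dy":0,"dz":0,"twist":0,"grip":40},{"dx":0,"dy":0,"dz":0,"twist":0,"grip":40},{"dx":0,"dy":0,"dz":0,"twist":0,"grip":40},{"dx":0,"dy":0,"dz":0,"twist":0,"grip":40}])

```text
clock: 18.2
tcp_pos: [0.4101, -0.2814, 0.0297]
eef_rot: [179.9, -0.1, 7.1]
wrist_force: [0.7, -0.2, 6.2]
width: 0.0559
```

apply_moves(plan=[{"dx":0,"dy":0,"dz":0.3,"twist":0,"grip":40},{"dx":0,"dy":0,"dz":1,"twist":0,"grip":40},{"dx":0,"dy":0,"dz":1.7,"twist":0,"grip":40},{"dx":0,"dy":0,"dz":2.4,"twist":0,"grip":40},{"dx":0,"dy":0,"dz":2.4,"twist":0,"grip":40}])

```text
clock: 18.7
tcp_pos: [0.4118, -0.2826, 0.153]
eef_rot: [179.6, -0.4, 7.0]
wrist_force: [1.1, 0.2, -2.3]
width: 0.0559
```

Run:
```python
from h import *
st(); ci,im=shot('wrist','w11')
```

```text
t 18.7 tcp [ 0.4118 -0.2826  0.153 ] rpy [179.61  -0.44   7.04] F [ 1.1  0.2 -2.3] w 55.9
```

View pics/w11.png

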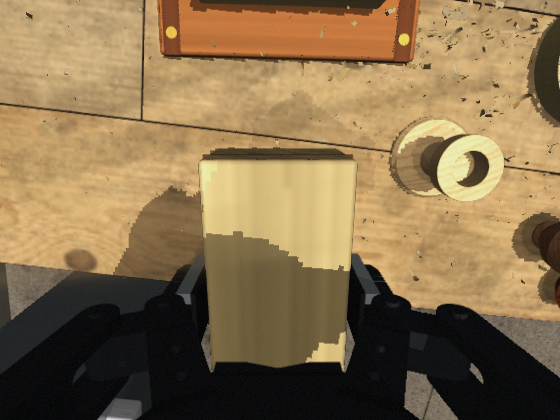

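Run:
```python
from h import *
held(env.camera_info('wrist'),[(201,158),(277,158),(356,158)],.0103,.110)
```

```text
fwd [-0.9 -0.9 -1. ] lat [ 27.    0.2 -27.6]
```

apply_moves(plan=[{"dx":0.3,"dy":0,"dz":0,"twist":8.5,"grip":40},{"dx":0.7,"dy":0,"dz":0,"twist":17,"grip":40},{"dx":1.1,"dy":0.1,"dz":0,"twist":25.5,"grip":40},{"dx":1.5,"dy":0.1,"dz":0,"twist":34,"grip":40},{"dx":1.9,"dy":0.1,"dz":0,"twist":42,"grip":40}])

```text
clock: 19.25
tcp_pos: [0.5022, -0.2743, 0.1453]
eef_rot: [-179.7, 0.1, 49.4]
wrist_force: [-0.1, -0.5, -1.1]
width: 0.056
```

apply_moves(plan=[{"dx":0.4,"dy":0,"dz":0,"twist":8.5,"grip":40},{"dx":0.8,"dy":0,"dz":0,"twist":17,"grip":40},{"dx":1.2,"dy":0.1,"dz":0,"twist":25.5,"grip":40},{"dx":1.5,"dy":0.1,"dz":0,"twist":34,"grip":40},{"dx":1.63,"dy":0.1,"dz":0,"twist":42,"grip":40}])

```text
clock: 19.75
tcp_pos: [0.5849, -0.2688, 0.145]
eef_rot: [-179.8, -0.2, 91.5]
wrist_force: [-0.1, -1.1, -2.2]
width: 0.0562
```

apply_moves(plan=[{"dx":0,"dy":0,"dz":0,"twist":4.4,"grip":40},{"dx":0,"dy":0,"dz":0,"twist":4.4,"grip":40},{"dx":0,"dy":0,"dz":0,"twist":4.4,"grip":40},{"dx":0,"dy":0,"dz":0,"twist":4.4,"grip":40},{"dx":0,"dy":0,"dz":0,"twist":4.4,"grip":40}])

```text
clock: 20.25
tcp_pos: [0.5847, -0.2705, 0.1478]
eef_rot: [-179.9, -0.0, 95.4]
wrist_force: [1.6, -1.1, -2.2]
width: 0.0559
```

Run:
```python
from h import *
st(); ci,im=shot('wrist','w12')
```

```text
t 20.25 tcp [ 0.5847 -0.2705  0.1478] rpy [-1.7995e+02 -1.0000e-02  9.5410e+01] F [ 1.6 -1.1 -2.2] w 55.9
```

View pics/w12.png

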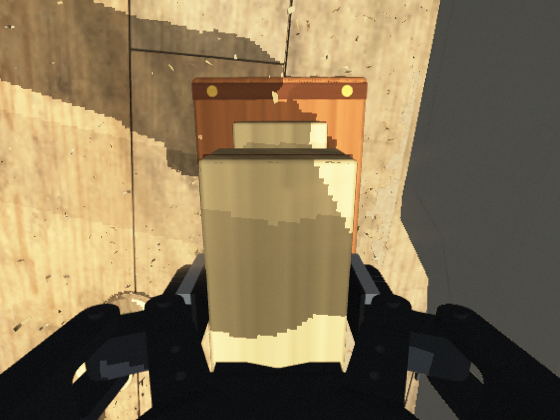

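apply_moves(plan=[{"dx":0.02,"dy":0.02,"dz":-0.5,"twist":0,"grip":40},{"dx":0.02,"dy":0.02,"dz":-0.9,"twist":0,"grip":40},{"dx":0.02,"dy":0.02,"dz":-1.2,"twist":0,"grip":40},{"dx":0.02,"dy":0.02,"dz":-1.2,"twist":0,"grip":40},{"dx":0.02,"dy":0.02,"dz":-1.2,"twist":0,"grip":40}])

```text
clock: 20.8
tcp_pos: [0.5863, -0.2696, 0.0883]
eef_rot: [-180.0, -0.0, 95.4]
wrist_force: [0.6, -0.3, -1.9]
width: 0.0557
```

apply_moves(plan=[{"dx":0,"dy":0,"dz":-0.03,"twist":0,"grip":40},{"dx":0,"dy":0,"dz":-0.06,"twist":0,"grip":40},{"dx":0,"dy":0,"dz":-0.08,"twist":0,"grip":40},{"dx":0,"dy":0,"dz":-0.08,"twist":0,"grip":40},{"dx":0,"dy":0,"dz":-0.08,"twist":0,"grip":40}])

```text
clock: 21.3
tcp_pos: [0.5863, -0.2696, 0.0845]
eef_rot: [180.0, 0.0, 95.5]
wrist_force: [0.2, -0.8, -2.9]
width: 0.0557
```

apply_moves(plan=[{"dx":0,"dy":0,"dz":-0.02,"twist":0,"grip":40},{"dx":0,"dy":0,"dz":-0.04,"twist":0,"grip":40},{"dx":0,"dy":0,"dz":-0.05,"twist":0,"grip":40},{"dx":0,"dy":0,"dz":-0.05,"twist":0,"grip":40},{"dx":0,"dy":0,"dz":-0.05,"twist":0,"grip":40}])

```text
clock: 21.8
tcp_pos: [0.5862, -0.2696, 0.0819]
eef_rot: [-180.0, 0.0, 95.5]
wrist_force: [-0.9, 0.1, -0.4]
width: 0.0557
```

Contact beginning (weight gone). Release and look.

apply_moves(plan=[{"dx":0,"dy":0,"dz":-0.01,"twist":0,"grip":70},{"dx":0,"dy":0,"dz":-0.01,"twist":0,"grip":85},{"dx":0,"dy":0,"dz":-0.01,"twist":0,"grip":85},{"dx":0,"dy":0,"dz":-0.01,"twist":0,"grip":85},{"dx":0,"dy":0,"dz":0.3,"twist":0,"grip":85}])

```text
clock: 22.3
tcp_pos: [0.5842, -0.2689, 0.0949]
eef_rot: [-179.7, -0.1, 95.5]
wrist_force: [-0.2, 1.1, -0.1]
width: 0.0847
```

apply_moves(plan=[{"dx":0,"dy":0,"dz":0.8,"twist":0,"grip":85},{"dx":0,"dy":0,"dz":1.7,"twist":0,"grip":85},{"dx":0,"dy":0,"dz":2.6,"twist":0,"grip":85},{"dx":0,"dy":0,"dz":3.5,"twist":0,"grip":85},{"dx":0,"dy":0,"dz":3.6,"twist":0,"grip":85}])

```text
clock: 22.8
tcp_pos: [0.5906, -0.2703, 0.2868]
eef_rot: [179.2, 0.4, 95.5]
wrist_force: [0.6, -0.2, 0.8]
width: 0.085
```

apply_moves(plan=[{"dx":0,"dy":0,"dz":0,"twist":0,"grip":85},{"dx":0,"dy":0,"dz":0,"twist":0,"grip":85},{"dx":0,"dy":0,"dz":0,"twist":0,"grip":85},{"dx":0,"dy":0,"dz":0,"twist":0,"grip":85},{"dx":0,"dy":0,"dz":0,"twist":0,"grip":85}])

```text
clock: 23.3
tcp_pos: [0.5855, -0.2693, 0.2752]
eef_rot: [-179.9, -0.1, 95.5]
wrist_force: [0.3, 0.3, 0.8]
width: 0.0854
```

Run:
```python
from h import *
st(); ci,im=shot('wrist','w13',(150,50,430,260),2.8)
cv2.imwrite('pics/w13f.png',im); np.save('ci13.npy',ci,allow_pickle=True)
shot('top','t13',(100,170,400,300),2.6)
```

```text
t 23.3 tcp [ 0.5855 -0.2693  0.2752] rpy [-1.7987e+02 -9.0000e-02  9.5460e+01] F [0.3 0.3 0.8] w 85.4
```

View pics/w13.png

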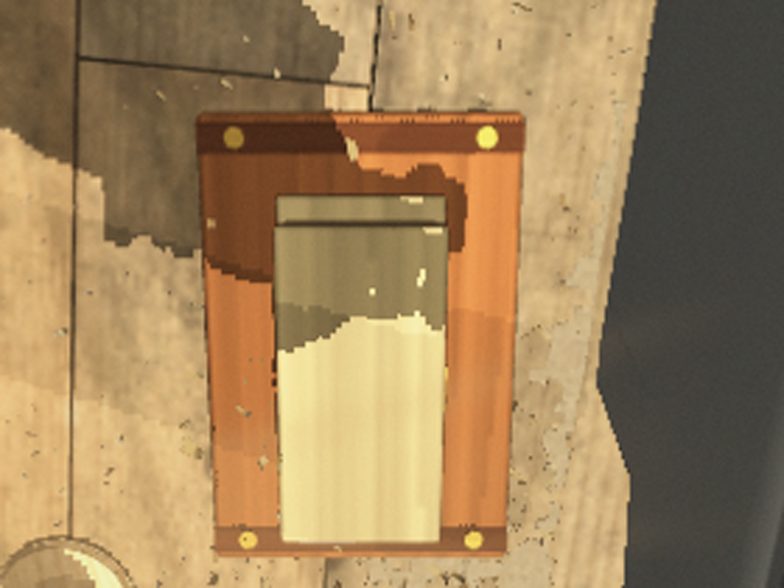

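View pics/t13.png

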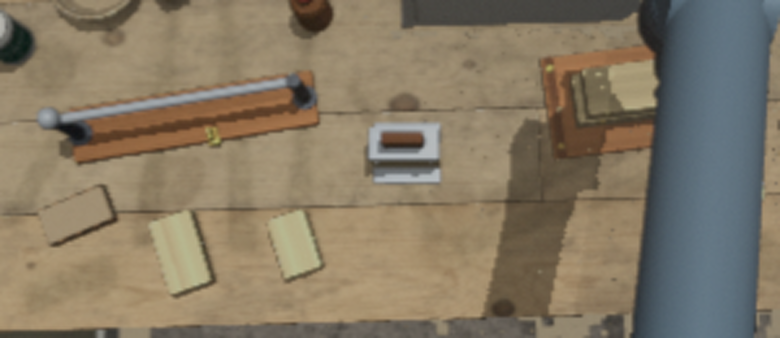

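Run:
```python
from bf import *
ci=np.load('ci13.npy',allow_pickle=True).item()
f=lambda L:[(a/2.8+150,b/2.8+50) for a,b in L]
P=onplane(ci,f([(274,226),(449,226),(441,543),(282,542)]),.092)*1000
print(P.round(1),P.mean(0).round(1))
front(ci,f([(277,195),(446,196)]),.052,128)
front(ci,f([(274,226),(449,226)]),.092,110)
```

```text
[[ 553.4 -219.1   92. ]
 [ 609.6 -213.8   92. ]
 [ 619.9 -323.    92. ]
 [ 563.8 -327.9   92. ]] [ 586.6 -271.    92. ]
width 61.0 dir 95.04 centre [ 586.3 -271.6]
width 56.5 dir 95.38 centre [ 586.6 -271.2]
```

apply_moves(plan=[{"dx":-0.3,"dy":0.8,"dz":0,"twist":-5,"grip":85},{"dx":-0.5,"dy":1.6,"dz":0,"twist":-10,"grip":85},{"dx":-0.8,"dy":2.4,"dz":0,"twist":-15,"grip":85},{"dx":-1.1,"dy":3.2,"dz":0,"twist":-20,"grip":85},{"dx":-1.3,"dy":4.0,"dz":0,"twist":-26,"grip":85}])

```text
clock: 23.9
tcp_pos: [0.5201, -0.068, 0.2767]
eef_rot: [-180.0, 0.0, 69.2]
wrist_force: [0.4, 1.1, 1.0]
width: 0.0853
```

apply_moves(plan=[{"dx":-0.3,"dy":0.8,"dz":0,"twist":-5,"grip":85},{"dx":-0.5,"dy":1.6,"dz":0,"twist":-10,"grip":85},{"dx":-0.8,"dy":2.4,"dz":0,"twist":-15,"grip":85},{"dx":-1.1,"dy":3.2,"dz":-0.2,"twist":-20,"grip":85},{"dx":-1.3,"dy":4.0,"dz":-0.5,"twist":-26,"grip":85}])

```text
clock: 24.4
tcp_pos: [0.456, 0.1322, 0.2526]
eef_rot: [179.9, -0.1, 43.2]
wrist_force: [0.9, -0.1, -1.2]
width: 0.0848
```

apply_moves(plan=[{"dx":-0.3,"dy":0.8,"dz":0,"twist":-7,"grip":85},{"dx":-0.5,"dy":1.6,"dz":0,"twist":-14,"grip":85},{"dx":-0.8,"dy":2.4,"dz":0,"twist":-21,"grip":85},{"dx":-1.0,"dy":2.88,"dz":0,"twist":-25,"grip":85},{"dx":-1.0,"dy":2.88,"dz":0,"twist":-25,"grip":85}])

```text
clock: 24.9
tcp_pos: [0.4032, 0.2798, 0.2524]
eef_rot: [-179.8, -0.1, 19.0]
wrist_force: [-0.2, -0.0, -0.1]
width: 0.0849
```

apply_moves(plan=[{"dx":0,"dy":0,"dz":0,"twist":0,"grip":85},{"dx":0,"dy":0,"dz":0,"twist":0,"grip":85},{"dx":0,"dy":0,"dz":0,"twist":0,"grip":85},{"dx":0,"dy":0,"dz":0,"twist":0,"grip":85},{"dx":0,"dy":0,"dz":0,"twist":0,"grip":85}])

```text
clock: 25.4
tcp_pos: [0.4066, 0.2736, 0.2517]
eef_rot: [180.0, 0.0, 18.4]
wrist_force: [-0.4, -0.4, -0.4]
width: 0.0852
```

Run:
```python
from h import *
print(np.round(st()['joint_pos'],1)); ci,im=shot('wrist','w14')
print(find(ci,im,(20,20,60),(34,135,255),(220,95,360,252),.04))
```

```text
t 25.4 tcp [0.4066 0.2736 0.2517] rpy [179.99   0.    18.36] F [-0.4 -0.4 -0.4] w 85.2
[   6.     8.2  -47.6  110.8    6.8   63.8 -115.9]
[(408.7, 275.8, 92.3, 51.4, 17.4, array([278., 181.]))]
```

View pics/w14.png

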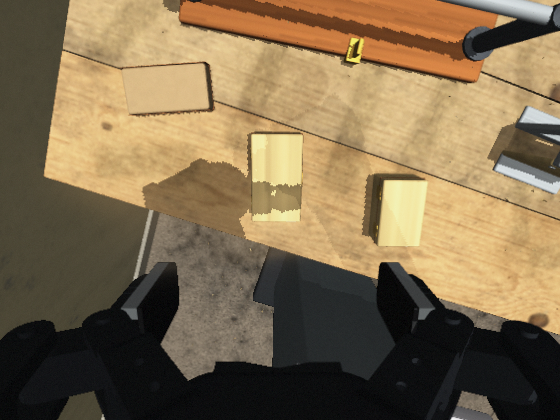

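apply_moves(plan=[{"dx":0.03,"dy":0.03,"dz":-0.9,"twist":-0.7,"grip":85},{"dx":0.03,"dy":0.03,"dz":-1.8,"twist":-0.7,"grip":85},{"dx":0.03,"dy":0.03,"dz":-2.7,"twist":-0.7,"grip":85},{"dx":0.03,"dy":0.03,"dz":-3.5,"twist":-0.7,"grip":75},{"dx":0.03,"dy":0.03,"dz":-4.0,"twist":-0.7,"grip":75}])

```text
clock: 25.95
tcp_pos: [0.4062, 0.2744, 0.0486]
eef_rot: [179.9, 0.3, 17.7]
wrist_force: [-0.1, -0.3, 1.5]
width: 0.0752
```

apply_moves(plan=[{"dx":0,"dy":0,"dz":-0.3,"twist":0,"grip":75},{"dx":0,"dy":0,"dz":-0.46,"twist":0,"grip":75},{"dx":0,"dy":0,"dz":-0.46,"twist":0,"grip":75},{"dx":0,"dy":0,"dz":-0.46,"twist":0,"grip":50},{"dx":0,"dy":0,"dz":-0.46,"twist":0,"grip":35}])

```text
clock: 26.45
tcp_pos: [0.4093, 0.2771, 0.0307]
eef_rot: [-180.0, -0.2, 17.7]
wrist_force: [1.0, -0.6, -0.6]
width: 0.0511
```

apply_moves(plan=[{"dx":0,"dy":0,"dz":0,"twist":0,"grip":35},{"dx":0,"dy":0,"dz":0,"twist":0,"grip":35},{"dx":0,"dy":0,"dz":0,"twist":0,"grip":35},{"dx":0,"dy":0,"dz":0,"twist":0,"grip":35},{"dx":0,"dy":0,"dz":0,"twist":0,"grip":35}])

```text
clock: 26.95
tcp_pos: [0.4093, 0.2771, 0.0306]
eef_rot: [-180.0, -0.2, 17.7]
wrist_force: [-0.9, 0.3, 6.3]
width: 0.0512
```

apply_moves(plan=[{"dx":0,"dy":0,"dz":0.3,"twist":0,"grip":35},{"dx":0,"dy":0,"dz":1,"twist":0,"grip":35},{"dx":0,"dy":0,"dz":1.8,"twist":0,"grip":35},{"dx":0,"dy":0,"dz":2.6,"twist":0,"grip":35},{"dx":0,"dy":0,"dz":3.2,"twist":0,"grip":35}])

```text
clock: 27.45
tcp_pos: [0.4075, 0.2763, 0.1915]
eef_rot: [-180.0, -0.1, 17.8]
wrist_force: [1.6, 0.3, -1.9]
width: 0.0507
```

Run:
```python
from h import *
st(); ci,im=shot('wrist','w15')
```

```text
t 27.45 tcp [0.4075 0.2763 0.1915] rpy [-1.800e+02 -1.100e-01  1.779e+01] F [ 1.6  0.3 -1.9] w 50.7
```

View pics/w15.png

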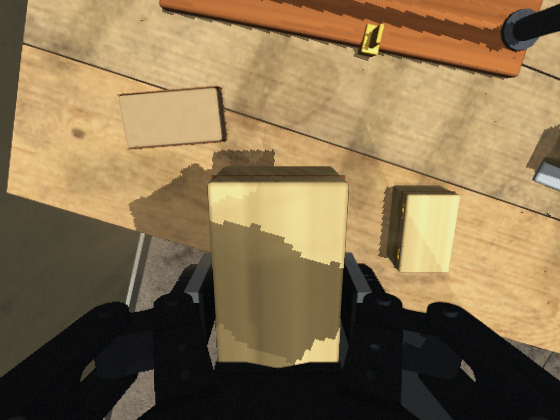

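Run:
```python
from h import *
held(env.camera_info('wrist'),[(210,181),(277,181),(348,181)],.0094,.092)
```

```text
fwd [-0.4 -0.4 -0.5] lat [ 24.5   0.2 -25.5]
```

apply_moves(plan=[{"dx":0.2,"dy":-0.5,"dz":0.5,"twist":5,"grip":35},{"dx":0.4,"dy":-1.2,"dz":1.0,"twist":10,"grip":35},{"dx":0.6,"dy":-2.0,"dz":1.2,"twist":15,"grip":35},{"dx":0.9,"dy":-2.8,"dz":1.2,"twist":20,"grip":35},{"dx":1.2,"dy":-3.6,"dz":1.2,"twist":26,"grip":35}])

```text
clock: 28.0
tcp_pos: [0.4674, 0.0944, 0.2496]
eef_rot: [179.9, -0.0, 44.0]
wrist_force: [1.0, 0.4, -2.3]
width: 0.051
```

apply_moves(plan=[{"dx":0.3,"dy":-0.8,"dz":0,"twist":5,"grip":35},{"dx":0.5,"dy":-1.6,"dz":0,"twist":10,"grip":35},{"dx":0.8,"dy":-2.4,"dz":0,"twist":15,"grip":35},{"dx":1.1,"dy":-3.2,"dz":0,"twist":20,"grip":35},{"dx":1.3,"dy":-4.0,"dz":0,"twist":26,"grip":35}])

```text
clock: 28.5
tcp_pos: [0.5325, -0.1054, 0.2489]
eef_rot: [-180.0, -0.0, 70.0]
wrist_force: [0.1, 1.3, -1.6]
width: 0.0505
```

apply_moves(plan=[{"dx":0.3,"dy":-0.8,"dz":0,"twist":6,"grip":35},{"dx":0.5,"dy":-1.6,"dz":0,"twist":12,"grip":35},{"dx":0.8,"dy":-2.4,"dz":0,"twist":18,"grip":35},{"dx":1.07,"dy":-3.32,"dz":0,"twist":25.7,"grip":35},{"dx":1.07,"dy":-3.32,"dz":-0.5,"twist":25.7,"grip":35}])

```text
clock: 29.0
tcp_pos: [0.5877, -0.2821, 0.227]
eef_rot: [179.6, 0.5, 94.9]
wrist_force: [0.1, -1.9, -2.0]
width: 0.0508
```

apply_moves(plan=[{"dx":0,"dy":0,"dz":-0.4,"twist":0,"grip":35},{"dx":0,"dy":0,"dz":-0.7,"twist":0,"grip":35},{"dx":0,"dy":0,"dz":-0.7,"twist":0,"grip":35},{"dx":0,"dy":0,"dz":-0.7,"twist":0,"grip":35},{"dx":0,"dy":0,"dz":-0.7,"twist":0,"grip":35}])

```text
clock: 29.5
tcp_pos: [0.5872, -0.2698, 0.1904]
eef_rot: [179.9, 0.1, 95.5]
wrist_force: [0.5, 0.0, -1.4]
width: 0.051
```

Run:
```python
from h import *
st(); ci,im=shot('wrist','w16')
```

```text
t 29.5 tcp [ 0.5872 -0.2698  0.1904] rpy [1.7987e+02 7.0000e-02 9.5500e+01] F [ 0.5  0.  -1.4] w 51.0
```

View pics/w16.png

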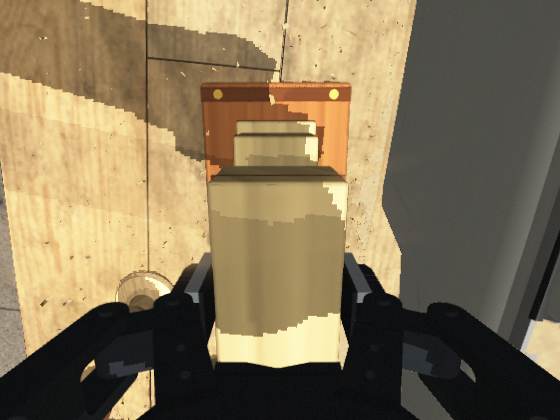

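apply_moves(plan=[{"dx":-0.01,"dy":-0.01,"dz":-0.5,"twist":0,"grip":35},{"dx":-0.01,"dy":-0.01,"dz":-0.9,"twist":0,"grip":35},{"dx":-0.01,"dy":-0.01,"dz":-1.2,"twist":0,"grip":35},{"dx":-0.01,"dy":-0.01,"dz":-1.2,"twist":0,"grip":35},{"dx":-0.01,"dy":-0.01,"dz":-1.2,"twist":0,"grip":35}])

```text
clock: 30.05
tcp_pos: [0.5862, -0.2706, 0.1294]
eef_rot: [180.0, 0.0, 95.5]
wrist_force: [0.8, 0.2, -1.2]
width: 0.0508
```

apply_moves(plan=[{"dx":0,"dy":0,"dz":-0.05,"twist":0,"grip":35},{"dx":0,"dy":0,"dz":-0.1,"twist":0,"grip":35},{"dx":0,"dy":0,"dz":-0.12,"twist":0,"grip":35},{"dx":0,"dy":0,"dz":-0.12,"twist":0,"grip":35},{"dx":0,"dy":0,"dz":-0.12,"twist":0,"grip":35}])

```text
clock: 30.55
tcp_pos: [0.5857, -0.2706, 0.1229]
eef_rot: [180.0, 0.0, 95.4]
wrist_force: [0.4, 0.0, -1.6]
width: 0.0506
```

apply_moves(plan=[{"dx":0,"dy":0,"dz":-0.02,"twist":0,"grip":35},{"dx":0,"dy":0,"dz":-0.03,"twist":0,"grip":35},{"dx":0,"dy":0,"dz":-0.03,"twist":0,"grip":35},{"dx":0,"dy":0,"dz":-0.03,"twist":0,"grip":35},{"dx":0,"dy":0,"dz":-0.03,"twist":0,"grip":35}])

```text
clock: 31.05
tcp_pos: [0.5859, -0.2707, 0.1227]
eef_rot: [180.0, 0.0, 95.4]
wrist_force: [-2.6, 0.3, 5.1]
width: 0.0506
```

apply_moves(plan=[{"dx":0,"dy":0,"dz":0,"twist":0,"grip":70},{"dx":0,"dy":0,"dz":0,"twist":0,"grip":80},{"dx":0,"dy":0,"dz":0,"twist":0,"grip":80},{"dx":0,"dy":0,"dz":0,"twist":0,"grip":80},{"dx":0,"dy":0,"dz":0.3,"twist":0,"grip":80}])

```text
clock: 31.55
tcp_pos: [0.5836, -0.27, 0.1341]
eef_rot: [-179.7, -0.2, 95.5]
wrist_force: [-0.9, 1.0, 0.1]
width: 0.0801
```

apply_moves(plan=[{"dx":0,"dy":0,"dz":0.8,"twist":0,"grip":85},{"dx":0,"dy":0,"dz":1.6,"twist":0,"grip":85},{"dx":0,"dy":0,"dz":2.4,"twist":0,"grip":85},{"dx":0,"dy":0,"dz":2.9,"twist":0,"grip":85},{"dx":0,"dy":0,"dz":2.9,"twist":0,"grip":85}])

```text
clock: 32.05
tcp_pos: [0.5891, -0.271, 0.2884]
eef_rot: [179.4, 0.3, 95.5]
wrist_force: [-0.2, -0.5, 1.0]
width: 0.0851
```

apply_moves(plan=[{"dx":0,"dy":0,"dz":0,"twist":0,"grip":85},{"dx":0,"dy":0,"dz":0,"twist":0,"grip":85},{"dx":0,"dy":0,"dz":0,"twist":0,"grip":85},{"dx":0,"dy":0,"dz":0,"twist":0,"grip":85},{"dx":0,"dy":0,"dz":0,"twist":0,"grip":85}])

```text
clock: 32.55
tcp_pos: [0.5853, -0.2704, 0.2802]
eef_rot: [-179.9, -0.1, 95.5]
wrist_force: [-0.8, 0.0, 0.4]
width: 0.0848
```

Run:
```python
from h import *
st(); ci,im=shot('wrist','w17',(150,50,430,260),2.8)
cv2.imwrite('pics/w17f.png',im); np.save('ci17.npy',ci,allow_pickle=True)
```

```text
t 32.55 tcp [ 0.5853 -0.2704  0.2802] rpy [-1.7991e+02 -6.0000e-02  9.5460e+01] F [-0.8  0.   0.4] w 84.8
```

View pics/w17.png

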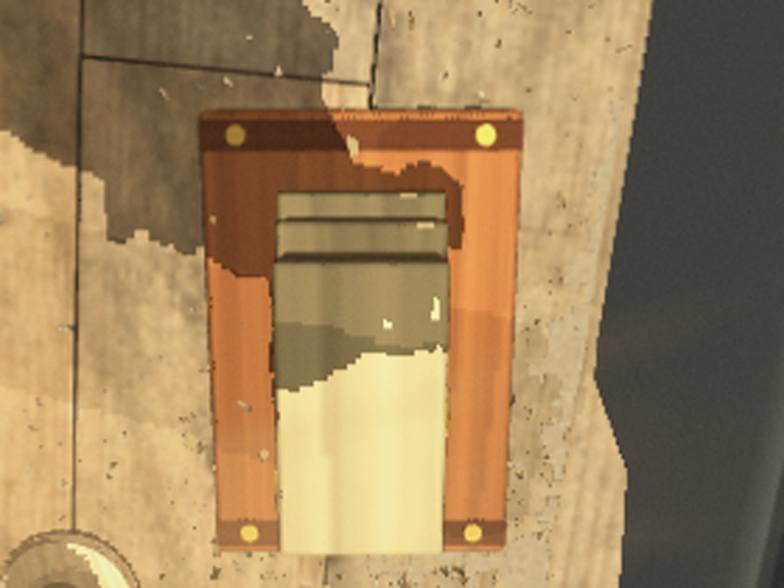

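Run:
```python
from bf import *
ci=np.load('ci17.npy',allow_pickle=True).item()
f=lambda L:[(a/2.8+150,b/2.8+50) for a,b in L]
P=onplane(ci,f([(273,263),(450,264),(443,553),(278,553)]),.132)*1000
print(P.round(1),P.mean(0).round(1))
front(ci,f([(276,193),(446,194)]),.052,128)
front(ci,f([(275,222),(448,222)]),.092,110)
front(ci,f([(273,263),(450,264)]),.132,92)
```

```text
[[ 556.6 -228.6  132. ]
 [ 607.6 -224.   132. ]
 [ 616.2 -313.6  132. ]
 [ 564.4 -318.5  132. ]] [ 586.2 -271.2  132. ]
width 62.2 dir 95.04 centre [ 586.  -272.2]
width 56.6 dir 95.38 centre [ 586.4 -271.4]
width 51.2 dir 95.06 centre [ 586.2 -272.1]
```

apply_moves(plan=[{"dx":-0.3,"dy":0.7,"dz":0,"twist":-7,"grip":85},{"dx":-0.6,"dy":1.4,"dz":0,"twist":-14,"grip":85},{"dx":-0.9,"dy":2.1,"dz":0,"twist":-21,"grip":85},{"dx":-1.2,"dy":2.8,"dz":0,"twist":-28,"grip":85},{"dx":-1.5,"dy":3.5,"dz":0,"twist":-35,"grip":85}])

```text
clock: 33.1
tcp_pos: [0.51, -0.0941, 0.2812]
eef_rot: [180.0, -0.0, 60.2]
wrist_force: [-0.1, 0.1, 0.7]
width: 0.085
```

apply_moves(plan=[{"dx":-0.3,"dy":0.8,"dz":0,"twist":-7,"grip":85},{"dx":-0.7,"dy":1.6,"dz":0,"twist":-14,"grip":85},{"dx":-1.1,"dy":2.4,"dz":-0.1,"twist":-22,"grip":85},{"dx":-1.5,"dy":3.2,"dz":-0.3,"twist":-30,"grip":85},{"dx":-1.8,"dy":4.0,"dz":-0.5,"twist":-38,"grip":85}])

```text
clock: 33.6
tcp_pos: [0.4202, 0.1042, 0.2567]
eef_rot: [179.9, -0.0, 22.6]
wrist_force: [0.8, 0.2, -0.6]
width: 0.0853
```

apply_moves(plan=[{"dx":-0.16,"dy":0.65,"dz":0,"twist":-5.4,"grip":85},{"dx":-0.16,"dy":0.65,"dz":0,"twist":-5.4,"grip":85},{"dx":-0.16,"dy":0.65,"dz":0,"twist":-5.4,"grip":85},{"dx":-0.16,"dy":0.65,"dz":0,"twist":-5.4,"grip":85},{"dx":-0.16,"dy":0.65,"dz":0,"twist":-5.4,"grip":85}])

```text
clock: 34.1
tcp_pos: [0.4141, 0.1335, 0.2567]
eef_rot: [180.0, 0.0, 17.3]
wrist_force: [0.4, -0.1, 0.2]
width: 0.0849
```

Run:
```python
from h import *
print(np.round(st()['joint_pos'],1)); ci,im=shot('wrist','w18')
np.save('ci18.npy',ci,allow_pickle=True)
print(find(ci,im,(20,20,60),(34,135,255),(220,95,360,252),.04))
```

```text
t 34.1 tcp [0.4141 0.1335 0.2567] rpy [1.800e+02 1.000e-02 1.731e+01] F [ 0.4 -0.1  0.2] w 84.9
[ 26.6  -0.6 -48.7 116.9  -0.5  63.6 -94.5]
[(415.5, 138.1, 73.8, 46.2, 17.4, array([274., 185.]))]
```

View pics/w18.png

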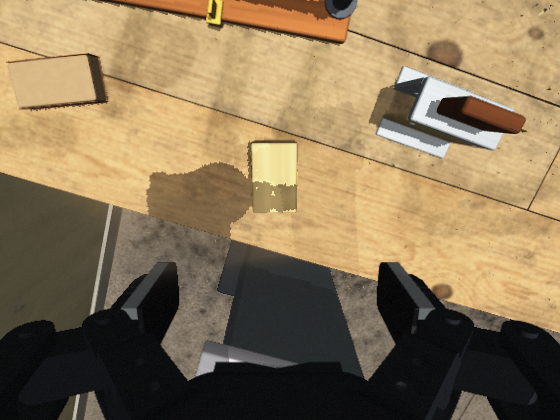

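apply_moves(plan=[{"dx":0.02,"dy":0.09,"dz":-0.9,"twist":0,"grip":85},{"dx":0.02,"dy":0.09,"dz":-1.8,"twist":0,"grip":80},{"dx":0.02,"dy":0.09,"dz":-2.7,"twist":0,"grip":75},{"dx":0.02,"dy":0.09,"dz":-3.5,"twist":0,"grip":70},{"dx":0.02,"dy":0.09,"dz":-4.0,"twist":0,"grip":70}])

```text
clock: 34.65
tcp_pos: [0.4129, 0.1377, 0.0536]
eef_rot: [-180.0, 0.3, 17.3]
wrist_force: [0.3, -0.6, -0.4]
width: 0.0703
```

apply_moves(plan=[{"dx":0,"dy":0,"dz":-0.3,"twist":0,"grip":70},{"dx":0,"dy":0,"dz":-0.53,"twist":0,"grip":70},{"dx":0,"dy":0,"dz":-0.53,"twist":0,"grip":70},{"dx":0,"dy":0,"dz":-0.53,"twist":0,"grip":50},{"dx":0,"dy":0,"dz":-0.53,"twist":0,"grip":30}])

```text
clock: 35.15
tcp_pos: [0.416, 0.1396, 0.0316]
eef_rot: [179.9, -0.1, 17.4]
wrist_force: [1.8, 1.1, -2.8]
width: 0.0453
```

apply_moves(plan=[{"dx":0,"dy":0,"dz":0,"twist":0,"grip":30},{"dx":0,"dy":0,"dz":0,"twist":0,"grip":30},{"dx":0,"dy":0,"dz":0,"twist":0,"grip":30},{"dx":0,"dy":0,"dz":0,"twist":0,"grip":30},{"dx":0,"dy":0,"dz":0,"twist":0,"grip":30}])

```text
clock: 35.65
tcp_pos: [0.416, 0.1398, 0.0315]
eef_rot: [180.0, -0.2, 17.4]
wrist_force: [-0.4, -0.3, 7.5]
width: 0.0459
```

apply_moves(plan=[{"dx":0,"dy":0,"dz":0.3,"twist":0,"grip":30},{"dx":0,"dy":0,"dz":1,"twist":0,"grip":30},{"dx":0,"dy":0,"dz":1.8,"twist":0,"grip":30},{"dx":0,"dy":0,"dz":2.6,"twist":0,"grip":30},{"dx":0,"dy":0,"dz":3.4,"twist":0,"grip":30}])

```text
clock: 36.15
tcp_pos: [0.4134, 0.1393, 0.2012]
eef_rot: [-180.0, 0.1, 17.5]
wrist_force: [1.9, -0.5, -1.3]
width: 0.0457
```

Run:
```python
from h import *
st(); ci,im=shot('wrist','w19')
```

```text
t 36.15 tcp [0.4134 0.1393 0.2012] rpy [-1.800e+02  8.000e-02  1.749e+01] F [ 1.9 -0.5 -1.3] w 45.7
```

View pics/w19.png

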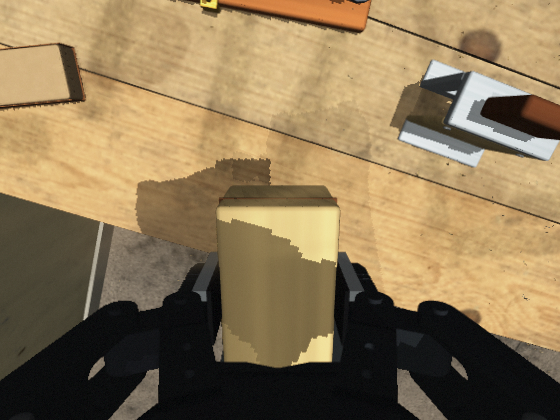

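Run:
```python
from h import *
held(env.camera_info('wrist'),[(217,205),(278,205),(340,205)],.0085,.074)
```

```text
fwd [-0.6 -0.7 -0.7] lat [ 22.5  -0.1 -23.2]
```

apply_moves(plan=[{"dx":0.2,"dy":-0.5,"dz":0.5,"twist":7,"grip":30},{"dx":0.5,"dy":-1.2,"dz":1.0,"twist":14,"grip":30},{"dx":0.8,"dy":-1.9,"dz":1.0,"twist":21,"grip":30},{"dx":1.1,"dy":-2.6,"dz":1.0,"twist":28,"grip":30},{"dx":1.4,"dy":-3.3,"dz":1.0,"twist":35,"grip":30}])

```text
clock: 36.7
tcp_pos: [0.4844, -0.0271, 0.25]
eef_rot: [180.0, 0.1, 52.7]
wrist_force: [0.8, -0.4, -2.3]
width: 0.0457
```

apply_moves(plan=[{"dx":0.3,"dy":-0.8,"dz":0,"twist":7,"grip":30},{"dx":0.6,"dy":-1.6,"dz":0,"twist":14,"grip":30},{"dx":1.0,"dy":-2.4,"dz":0,"twist":21,"grip":30},{"dx":1.4,"dy":-3.2,"dz":0,"twist":28,"grip":30},{"dx":1.7,"dy":-4.0,"dz":0,"twist":36,"grip":30}])

```text
clock: 37.2
tcp_pos: [0.5698, -0.2269, 0.2493]
eef_rot: [-180.0, -0.0, 88.8]
wrist_force: [0.4, 0.1, -1.2]
width: 0.0457
```

apply_moves(plan=[{"dx":0.34,"dy":-0.6,"dz":0,"twist":7,"grip":30},{"dx":0.34,"dy":-0.88,"dz":0,"twist":7,"grip":30},{"dx":0.34,"dy":-0.88,"dz":0,"twist":7,"grip":30},{"dx":0.34,"dy":-0.88,"dz":0,"twist":7,"grip":30},{"dx":0.34,"dy":-0.88,"dz":0,"twist":7,"grip":30}])

```text
clock: 37.7
tcp_pos: [0.5864, -0.2664, 0.2503]
eef_rot: [-180.0, -0.1, 95.6]
wrist_force: [-0.2, 0.9, -2.3]
width: 0.0458
```

Run:
```python
from h import *
st(); ci,im=shot('wrist','w20')
```

```text
t 37.7 tcp [ 0.5864 -0.2664  0.2503] rpy [-1.7998e+02 -7.0000e-02  9.5640e+01] F [-0.2  0.9 -2.3] w 45.8
```

View pics/w20.png

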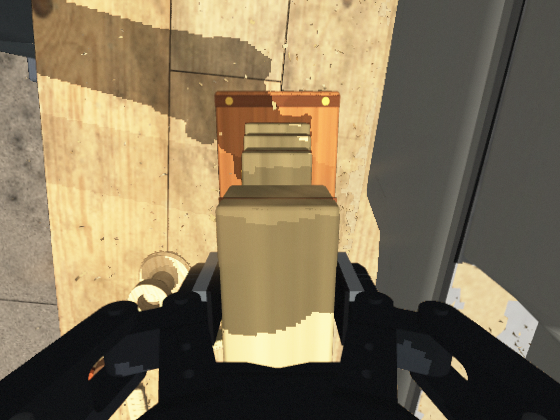

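apply_moves(plan=[{"dx":0,"dy":-0.08,"dz":-0.5,"twist":-0.2,"grip":30},{"dx":0,"dy":-0.08,"dz":-1.0,"twist":-0.2,"grip":30},{"dx":0,"dy":-0.08,"dz":-1.4,"twist":-0.2,"grip":30},{"dx":0,"dy":-0.08,"dz":-1.5,"twist":-0.2,"grip":30},{"dx":0,"dy":-0.08,"dz":-1.5,"twist":-0.2,"grip":30}])

```text
clock: 38.25
tcp_pos: [0.586, -0.272, 0.1747]
eef_rot: [-179.9, -0.1, 95.4]
wrist_force: [1.1, 0.1, -1.6]
width: 0.0457
```

apply_moves(plan=[{"dx":0,"dy":0,"dz":-0.05,"twist":0,"grip":30},{"dx":0,"dy":0,"dz":-0.1,"twist":0,"grip":30},{"dx":0,"dy":0,"dz":-0.16,"twist":0,"grip":30},{"dx":0,"dy":0,"dz":-0.16,"twist":0,"grip":30},{"dx":0,"dy":0,"dz":-0.16,"twist":0,"grip":30}])

```text
clock: 38.75
tcp_pos: [0.5866, -0.2736, 0.1674]
eef_rot: [180.0, 0.0, 95.2]
wrist_force: [-0.4, -0.0, -2.2]
width: 0.0455
```

apply_moves(plan=[{"dx":0,"dy":0.06,"dz":0,"twist":0.2,"grip":30},{"dx":0,"dy":0.06,"dz":0,"twist":0.2,"grip":30},{"dx":0,"dy":0.06,"dz":-0.03,"twist":0.2,"grip":30},{"dx":0,"dy":0.06,"dz":-0.05,"twist":0.2,"grip":30},{"dx":0,"dy":0.06,"dz":-0.05,"twist":0.2,"grip":30}])

```text
clock: 39.25
tcp_pos: [0.5863, -0.2706, 0.1645]
eef_rot: [-180.0, -0.0, 95.5]
wrist_force: [-0.2, 0.6, -1.4]
width: 0.0461
```

apply_moves(plan=[{"dx":0,"dy":0,"dz":-0.02,"twist":0,"grip":30},{"dx":0,"dy":0,"dz":-0.04,"twist":0,"grip":30},{"dx":0,"dy":0,"dz":-0.04,"twist":0,"grip":30},{"dx":0,"dy":0,"dz":-0.04,"twist":0,"grip":30},{"dx":0,"dy":0,"dz":-0.04,"twist":0,"grip":30}])

```text
clock: 39.75
tcp_pos: [0.5867, -0.2707, 0.1636]
eef_rot: [180.0, 0.0, 95.4]
wrist_force: [-3.4, 1.1, 5.2]
width: 0.0461
```

apply_moves(plan=[{"dx":0,"dy":0,"dz":0,"twist":0,"grip":60},{"dx":0,"dy":0,"dz":0,"twist":0,"grip":75},{"dx":0,"dy":0,"dz":0,"twist":0,"grip":75},{"dx":0,"dy":0,"dz":0,"twist":0,"grip":75},{"dx":0,"dy":0,"dz":0.3,"twist":0,"grip":75}])

```text
clock: 40.25
tcp_pos: [0.5845, -0.27, 0.1755]
eef_rot: [-179.7, -0.2, 95.5]
wrist_force: [-0.3, -0.1, -0.9]
width: 0.0748
```

apply_moves(plan=[{"dx":0,"dy":0,"dz":0.8,"twist":0,"grip":85},{"dx":0,"dy":0,"dz":1.6,"twist":0,"grip":85},{"dx":0,"dy":0,"dz":2.4,"twist":0,"grip":85},{"dx":0,"dy":0,"dz":2.8,"twist":0,"grip":85},{"dx":0,"dy":0,"dz":2.8,"twist":0,"grip":85}])

```text
clock: 40.75
tcp_pos: [0.5893, -0.2706, 0.3242]
eef_rot: [179.5, 0.3, 95.5]
wrist_force: [-0.1, 0.4, -0.4]
width: 0.0847
```

apply_moves(plan=[{"dx":0,"dy":0,"dz":0,"twist":0,"grip":85},{"dx":0,"dy":0,"dz":0,"twist":0,"grip":85},{"dx":0,"dy":0,"dz":0,"twist":0,"grip":85},{"dx":0,"dy":0,"dz":0,"twist":0,"grip":85},{"dx":0,"dy":0,"dz":0,"twist":0,"grip":85}])

```text
clock: 41.25
tcp_pos: [0.5862, -0.2704, 0.3168]
eef_rot: [-179.9, -0.1, 95.5]
wrist_force: [-0.7, -0.5, -0.4]
width: 0.0849
```

Run:
```python
from h import *
st(); ci,im=shot('wrist','w21',(150,50,430,260),2.8)
np.save('ci21.npy',ci,allow_pickle=True)
```

```text
t 41.25 tcp [ 0.5862 -0.2704  0.3168] rpy [-1.7992e+02 -6.0000e-02  9.5460e+01] F [-0.7 -0.5 -0.4] w 84.9
```

View pics/w21.png

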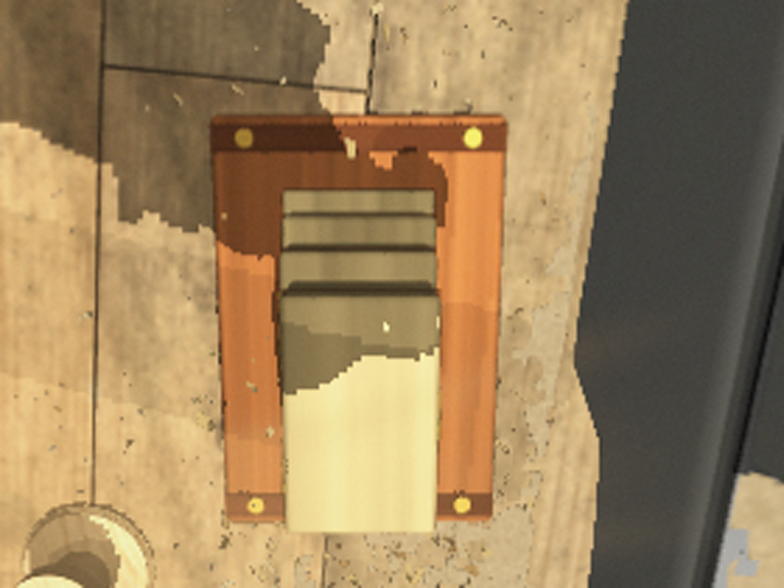

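Run:
```python
from bf import *
ci=np.load('ci21.npy',allow_pickle=True).item()
f=lambda L:[(a/2.8+150,b/2.8+50) for a,b in L]
P=onplane(ci,f([(281,295),(440,294),(434,532),(288,532)]),.172)*1000
print(P.round(1),P.mean(0).round(1))
```

```text
[[ 560.7 -237.1  172. ]
 [ 606.4 -232.6  172. ]
 [ 613.1 -305.6  172. ]
 [ 568.1 -309.8  172. ]] [ 587.1 -271.3  172. ]
```

apply_moves(plan=[{"dx":-0.2,"dy":0.8,"dz":0,"twist":-1,"grip":85},{"dx":-0.4,"dy":1.6,"dz":0,"twist":-2,"grip":85},{"dx":-0.6,"dy":2.4,"dz":0,"twist":-3,"grip":85},{"dx":-0.9,"dy":3.2,"dz":0,"twist":-4,"grip":85},{"dx":-1.2,"dy":4.0,"dz":0,"twist":-5,"grip":85}])

```text
clock: 41.8
tcp_pos: [0.5259, -0.0687, 0.3177]
eef_rot: [180.0, -0.0, 90.4]
wrist_force: [-0.2, 0.1, 0.2]
width: 0.0848
```

apply_moves(plan=[{"dx":-0.1,"dy":0.7,"dz":0,"twist":0,"grip":85},{"dx":-0.1,"dy":1.4,"dz":0,"twist":0,"grip":85},{"dx":-0.1,"dy":1.4,"dz":0,"twist":0,"grip":85},{"dx":-0.1,"dy":1.4,"dz":0,"twist":0,"grip":85},{"dx":-0.1,"dy":1.4,"dz":0,"twist":0,"grip":85}])

```text
clock: 42.3
tcp_pos: [0.5216, -0.0019, 0.3176]
eef_rot: [-180.0, 0.0, 90.4]
wrist_force: [0.1, -0.7, 0.3]
width: 0.0847
```

apply_moves(plan=[{"dx":0,"dy":0,"dz":0,"twist":0,"grip":85},{"dx":0,"dy":0,"dz":0,"twist":0,"grip":85},{"dx":0,"dy":0,"dz":0,"twist":0,"grip":85},{"dx":0,"dy":0,"dz":0,"twist":0,"grip":85},{"dx":0,"dy":0,"dz":0,"twist":0,"grip":85}])

```text
clock: 42.8
tcp_pos: [0.5216, -0.0007, 0.3178]
eef_rot: [-180.0, -0.0, 90.4]
wrist_force: [0.3, 0.2, 0.2]
width: 0.0852
```

Run:
```python
from h import *
st(); ci,im=shot('wrist','w22')
np.save('ci22.npy',ci,allow_pickle=True)
shot('top','t22',(100,170,400,300),2.6)
```

```text
t 42.8 tcp [ 0.5216 -0.0007  0.3178] rpy [-1.800e+02 -1.000e-02  9.044e+01] F [0.3 0.2 0.2] w 85.2
```

View pics/w22.png

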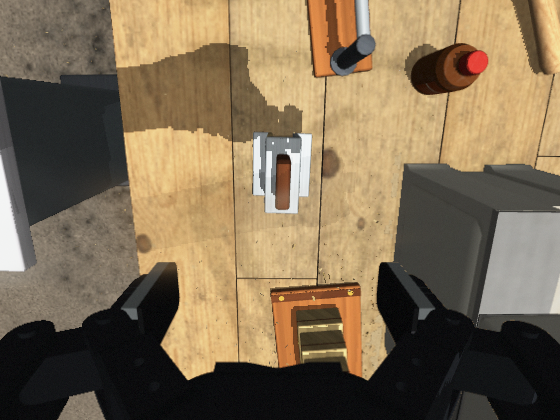

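View pics/t22.png

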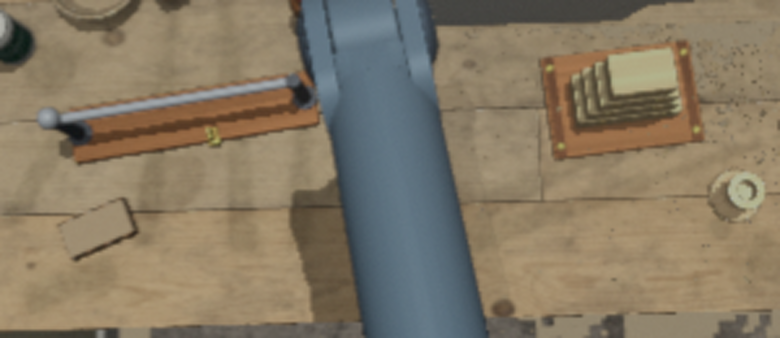

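Run:
```python
from h import *
im=cv2.imread('pics/w22.png')
cv2.imwrite('pics/w22c.png',cv2.resize(im[120:225,235:335],None,fx=5.5,fy=5.5,interpolation=cv2.INTER_CUBIC))
```

```text
(no output)
```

View pics/w22c.png

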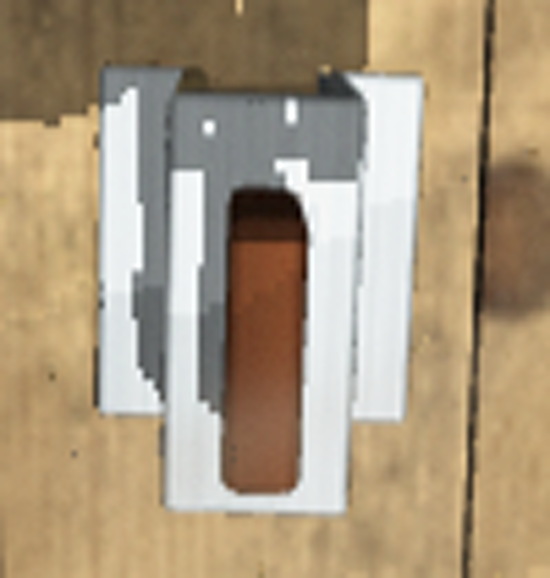

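Run:
```python
from h import *
ci=np.load('ci22.npy',allow_pickle=True).item()
f=lambda L:[(a/5.5+235,b/5.5+120) for a,b in L]
for L,z in [([(172,95),(364,100),(347,513),(165,510)],.085),([(231,240),(306,242),(299,493),(221,490)],.13)]:
    P=onplane(ci,f(L),z)*1000
    d=(P[0]+P[1]-P[2]-P[3])[:2]/2; print(P.round(1),P.mean(0).round(1),np.linalg.norm(d).round(1),np.degrees(np.arctan2(d[1],d[0])).round(2))
```

```text
[[509.3  42.5  85. ]
 [546.1  41.8  85. ]
 [544.7 -40.8  85. ]
 [507.7 -40.4  85. ]] [526.9   0.8  85. ] 82.8 88.94
[[520.8  21.5 130. ]
 [533.7  21.3 130. ]
 [533.2 -23.5 130. ]
 [519.3 -23.  130. ]] [526.7  -0.9 130. ] 44.6 88.7
```

apply_moves(plan=[{"dx":0.1,"dy":0.02,"dz":-0.8,"twist":-1.5,"grip":50},{"dx":0.1,"dy":0.02,"dz":-1.6,"twist":-1.5,"grip":45},{"dx":0.1,"dy":0.02,"dz":-2.4,"twist":-1.5,"grip":45},{"dx":0.1,"dy":0.02,"dz":-3.0,"twist":-1.5,"grip":45},{"dx":0.1,"dy":0.02,"dz":-3.3,"twist":-1.5,"grip":45}])

```text
clock: 43.4
tcp_pos: [0.5244, 0.0002, 0.1497]
eef_rot: [-179.7, -0.0, 89.0]
wrist_force: [0.2, -0.6, -0.1]
width: 0.0452
```

apply_moves(plan=[{"dx":0,"dy":0,"dz":-0.4,"twist":0,"grip":45},{"dx":0,"dy":0,"dz":-0.7,"twist":0,"grip":45},{"dx":0,"dy":0,"dz":-0.92,"twist":0,"grip":45},{"dx":0,"dy":0,"dz":-0.92,"twist":0,"grip":45},{"dx":0,"dy":0,"dz":-0.92,"twist":0,"grip":45}])

```text
clock: 43.9
tcp_pos: [0.5271, 0.0006, 0.1073]
eef_rot: [179.9, -0.0, 89.0]
wrist_force: [-0.3, -0.1, 1.0]
width: 0.0453
```

Run:
```python
from h import *
st(); ci,im=shot('wrist','w23')
```

```text
t 43.9 tcp [0.5271 0.0006 0.1073] rpy [ 1.7995e+02 -1.0000e-02  8.8960e+01] F [-0.3 -0.1  1. ] w 45.3
```

View pics/w23.png

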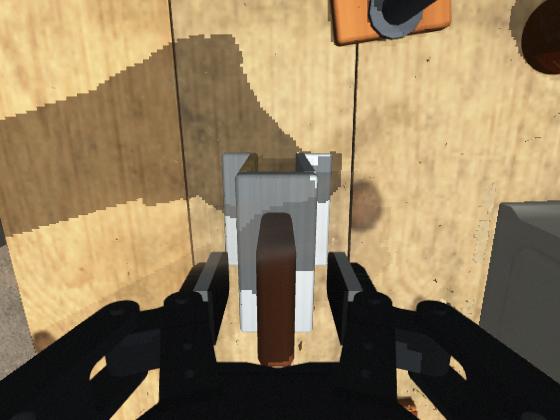

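apply_moves(plan=[{"dx":0,"dy":0,"dz":0,"twist":0,"grip":10},{"dx":0,"dy":0,"dz":0,"twist":0,"grip":5},{"dx":0,"dy":0,"dz":0,"twist":0,"grip":5},{"dx":0,"dy":0,"dz":0,"twist":0,"grip":5},{"dx":0,"dy":0,"dz":0,"twist":0,"grip":5}], force=70)

```text
clock: 44.45
tcp_pos: [0.5271, 0.0004, 0.1075]
eef_rot: [179.9, 0.0, 89.0]
wrist_force: [-1.6, 0.0, 5.0]
width: 0.0134
```

apply_moves(plan=[{"dx":0,"dy":0,"dz":0,"twist":0,"grip":5},{"dx":0,"dy":0,"dz":0,"twist":0,"grip":5},{"dx":0,"dy":0,"dz":0,"twist":0,"grip":5},{"dx":0,"dy":0,"dz":0.4,"twist":0,"grip":5},{"dx":0,"dy":0,"dz":1,"twist":0,"grip":5}])

```text
clock: 44.95
tcp_pos: [0.5237, 0.0001, 0.1545]
eef_rot: [-179.6, -0.0, 89.0]
wrist_force: [0.4, 0.1, -1.4]
width: 0.0132
```

apply_moves(plan=[{"dx":0,"dy":0,"dz":0.8,"twist":0,"grip":5},{"dx":0,"dy":0,"dz":1.6,"twist":0,"grip":5},{"dx":0,"dy":0,"dz":2.4,"twist":0,"grip":5},{"dx":-0.2,"dy":0.2,"dz":3,"twist":0,"grip":5},{"dx":-0.6,"dy":0.6,"dz":3,"twist":0,"grip":5}])

```text
clock: 45.45
tcp_pos: [0.5003, 0.0294, 0.3111]
eef_rot: [179.4, -0.0, 88.7]
wrist_force: [-0.1, 0.8, -2.0]
width: 0.0136
```

apply_moves(plan=[{"dx":-0.4,"dy":0.5,"dz":0,"twist":0,"grip":5},{"dx":-0.8,"dy":1.0,"dz":0,"twist":0,"grip":5},{"dx":-0.8,"dy":1.0,"dz":0,"twist":0,"grip":5},{"dx":-0.8,"dy":1.0,"dz":0,"twist":0,"grip":5},{"dx":-0.8,"dy":1.0,"dz":0,"twist":0,"grip":5}])

```text
clock: 45.95
tcp_pos: [0.4566, 0.0794, 0.3062]
eef_rot: [-180.0, 0.0, 88.9]
wrist_force: [-0.2, 0.6, -1.9]
width: 0.0133
```

Run:
```python
from h import *
st(); ci,im=shot('wrist','w24')
np.save('ci24.npy',ci,allow_pickle=True); st()
```

```text
t 45.95 tcp [0.4566 0.0794 0.3062] rpy [-1.7996e+02  2.0000e-02  8.8890e+01] F [-0.2  0.6 -1.9] w 13.3
t 46.0 tcp [0.4568 0.0792 0.3063] rpy [-1.7996e+02 -1.0000e-02  8.8850e+01] F [-0.   0.5 -1.5] w 12.8
```

View pics/w24.png

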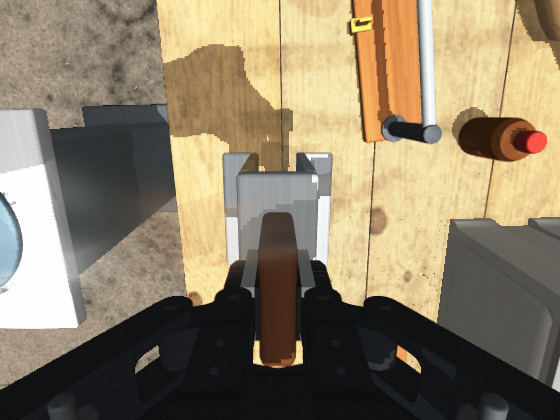

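apply_moves(plan=[{"dx":0.3,"dy":0.6,"dz":0,"twist":2,"grip":5},{"dx":0.6,"dy":1.2,"dz":0,"twist":4,"grip":5},{"dx":0.8,"dy":1.8,"dz":0,"twist":6,"grip":5},{"dx":0.8,"dy":1.8,"dz":0,"twist":8,"grip":5},{"dx":0.8,"dy":1.8,"dz":0,"twist":8,"grip":5}])

```text
clock: 46.5
tcp_pos: [0.4971, 0.1707, 0.3061]
eef_rot: [-179.9, -0.1, 97.0]
wrist_force: [-0.4, -0.3, -2.5]
width: 0.0131
```

apply_moves(plan=[{"dx":0,"dy":0,"dz":0,"twist":0,"grip":5},{"dx":0,"dy":0,"dz":0,"twist":0,"grip":5},{"dx":0,"dy":0,"dz":0,"twist":0,"grip":5},{"dx":0,"dy":0,"dz":0,"twist":0,"grip":5},{"dx":0,"dy":0,"dz":0,"twist":0,"grip":5}])

```text
clock: 47.0
tcp_pos: [0.4966, 0.1701, 0.3069]
eef_rot: [180.0, 0.0, 96.9]
wrist_force: [-0.3, 0.2, -1.9]
width: 0.0135
```

Run:
```python
from h import *
st(); ci,im=shot('wrist','w25')
np.save('ci25.npy',ci,allow_pickle=True); st()
```

```text
t 47.0 tcp [0.4966 0.1701 0.3069] rpy [1.7998e+02 2.0000e-02 9.6910e+01] F [-0.3  0.2 -1.9] w 13.5
t 47.05 tcp [0.4965 0.1702 0.3069] rpy [1.7998e+02 2.0000e-02 9.6920e+01] F [-0.7  1.  -2.3] w 13.4
```

View pics/w25.png

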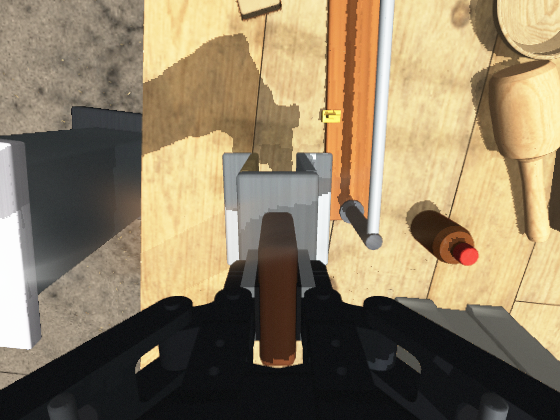

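Run:
```python
from h import *
im=cv2.imread('pics/w25.png')
a=cv2.resize(im[0:130,310:410],None,fx=4.5,fy=4.5,interpolation=cv2.INTER_CUBIC)
b=cv2.resize(im[130:260,310:410],None,fx=4.5,fy=4.5,interpolation=cv2.INTER_CUBIC)
cv2.imwrite('pics/w25c.png',np.hstack([a,b])[:, :800*1])
cv2.imwrite('pics/w25c.png',cv2.resize(np.hstack([a,b]),(800,520)))
```

```text
(no output)
```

View pics/w25c.png

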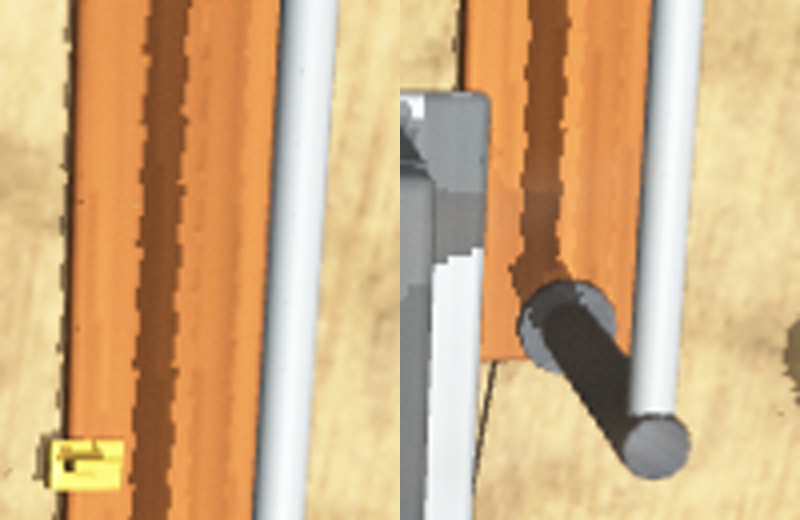

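```bash
python3 - <<'E'
from h import *
ci=np.load('ci25.npy',allow_pickle=True).item()
print('cam',-ci['R'].T@ci['t'])
P=onplane(ci,[(387.75,0),(380,128.9),(380,130),(373.25,232.5)],.115)*1000; print(P.round(1))
d=P[0]-P[3]; print(np.degrees(np.arctan2(d[1],d[0])))
q=onplane(ci,[(374.25,241.5)],.123)[0]*1000; u=d[:2]/np.linalg.norm(d[:2]); print('post',q.round(1),'mid',(q[:2]+142*u).round(1),u)
p=onplane(ci,[(331,116)],.02)[0]*1000;print('ptr',p, (p[:2]-(q[:2]+142*u))@u)
# top & side view ball/posts
E
python3 - <<'E'
import cv2,numpy as np
im=cv2.imread('pics/w15.png'); a=cv2.resize(im[10:70,340:400],(400,400),interpolation=cv2.INTER_CUBIC)
im=cv2.imread('pics/side0.png'); b=cv2.resize(im[90:190,265:325],(240,400),interpolation=cv2.INTER_CUBIC)
cv2.imwrite('pics/ptr.png',np.hstack([a,b]))
E
```

```text
cam [0.48836291 0.23953792 0.43590041]
[[570.1 340.8 115. ]
 [584.6 234.9 115. ]
 [584.8 233.9 115. ]
 [598.3 133.6 115. ]]
97.74898181100717
post [598.4 127.1 123. ] mid [579.3 267.8] [-0.13483332  0.99086829]
ptr [552.0712804  241.21888821  20.        ] -22.624270942239196
```

View pics/ptr.png

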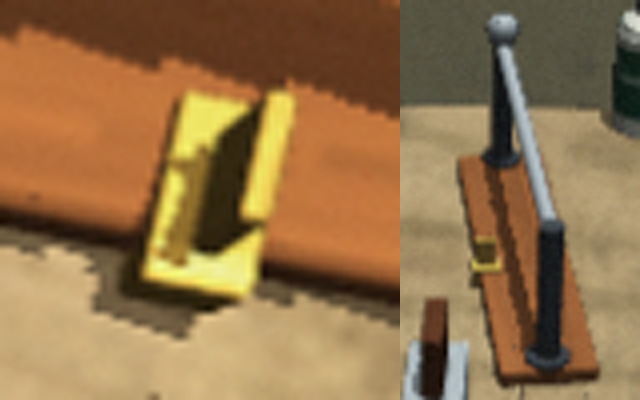

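apply_moves(plan=[{"dx":0.2,"dy":0.6,"dz":0,"twist":0.8,"grip":5},{"dx":0.5,"dy":1.2,"dz":0,"twist":0.8,"grip":5},{"dx":0.9,"dy":1.9,"dz":0,"twist":0.8,"grip":5},{"dx":1.2,"dy":2.6,"dz":0,"twist":0.8,"grip":5},{"dx":1.5,"dy":3.14,"dz":0,"twist":0.8,"grip":5}])

```text
clock: 47.55
tcp_pos: [0.5718, 0.3297, 0.3064]
eef_rot: [-180.0, -0.1, 97.8]
wrist_force: [-0.9, 1.0, -1.7]
width: 0.0131
```

apply_moves(plan=[{"dx":0,"dy":0,"dz":0,"twist":0,"grip":5},{"dx":0,"dy":0,"dz":0,"twist":0,"grip":5},{"dx":0,"dy":0,"dz":-0.1,"twist":0,"grip":5},{"dx":0,"dy":0,"dz":-0.2,"twist":0,"grip":5},{"dx":0,"dy":0,"dz":-0.2,"twist":0,"grip":5}])

```text
clock: 48.05
tcp_pos: [0.5714, 0.3253, 0.2955]
eef_rot: [-179.9, 0.1, 97.7]
wrist_force: [-0.8, 0.2, -1.8]
width: 0.0134
```

Run:
```python
from h import *
st(); ci,im=shot('wrist','w26'); 
np.save('ci26.npy',ci,allow_pickle=True); st()
shot('side','s26',(220,60,400,220),3.5)
```

```text
t 48.05 tcp [0.5714 0.3253 0.2955] rpy [-1.7991e+02  1.3000e-01  9.7650e+01] F [-0.8  0.2 -1.8] w 13.4
t 48.1 tcp [0.5715 0.3257 0.296 ] rpy [-1.7995e+02  1.0000e-01  9.7660e+01] F [-0.6  0.7 -1.7] w 13.2
```

View pics/w26.png

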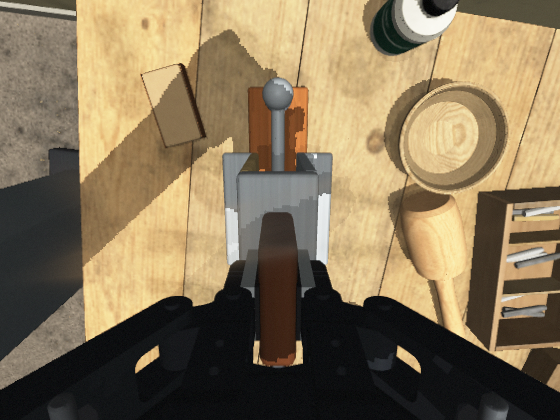

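View pics/s26.png

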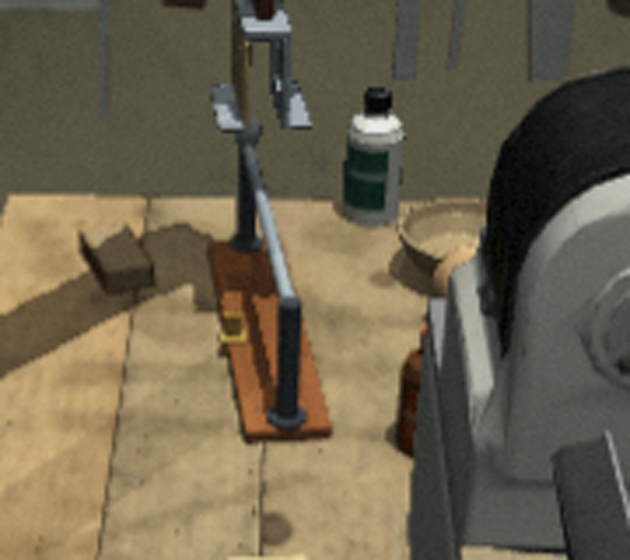

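apply_moves(plan=[{"dx":0,"dy":0,"dz":-0.5,"twist":0,"grip":5},{"dx":0,"dy":0,"dz":-1.0,"twist":0,"grip":5},{"dx":0,"dy":0,"dz":-1.5,"twist":0,"grip":5},{"dx":0,"dy":0,"dz":-1.8,"twist":0,"grip":5},{"dx":0,"dy":0,"dz":-1.9,"twist":0,"grip":5}])

```text
clock: 48.65
tcp_pos: [0.5709, 0.3262, 0.1998]
eef_rot: [-179.8, 0.1, 97.7]
wrist_force: [-0.7, -0.6, -1.4]
width: 0.0131
```

apply_moves(plan=[{"dx":0,"dy":0,"dz":-0.3,"twist":0,"grip":5},{"dx":0,"dy":0,"dz":-0.6,"twist":0,"grip":5},{"dx":0,"dy":0,"dz":-0.8,"twist":0,"grip":5},{"dx":0,"dy":0,"dz":-0.8,"twist":0,"grip":5},{"dx":0,"dy":0,"dz":-0.8,"twist":0,"grip":5}])

```text
clock: 49.15
tcp_pos: [0.5716, 0.3276, 0.1616]
eef_rot: [-180.0, -0.0, 97.8]
wrist_force: [0.1, -0.1, -1.1]
width: 0.0133
```

apply_moves(plan=[{"dx":0,"dy":0,"dz":-0.02,"twist":0,"grip":5},{"dx":0,"dy":0,"dz":-0.04,"twist":0,"grip":5},{"dx":0,"dy":0,"dz":-0.06,"twist":0,"grip":5},{"dx":0,"dy":0,"dz":-0.08,"twist":0,"grip":5},{"dx":0,"dy":0,"dz":-0.08,"twist":0,"grip":5}])

```text
clock: 49.65
tcp_pos: [0.5715, 0.3273, 0.1577]
eef_rot: [-180.0, 0.0, 97.7]
wrist_force: [-0.3, -0.5, -2.7]
width: 0.0131
```

apply_moves(plan=[{"dx":0,"dy":0,"dz":-0.02,"twist":0,"grip":5},{"dx":0,"dy":0,"dz":-0.04,"twist":0,"grip":5},{"dx":0,"dy":0,"dz":-0.06,"twist":0,"grip":5},{"dx":0,"dy":0,"dz":-0.08,"twist":0,"grip":5},{"dx":0,"dy":0,"dz":-0.08,"twist":0,"grip":5}])

```text
clock: 50.15
tcp_pos: [0.5715, 0.3275, 0.1537]
eef_rot: [-180.0, -0.0, 97.8]
wrist_force: [-0.2, -0.1, -2.4]
width: 0.0134
```

apply_moves(plan=[{"dx":0,"dy":0,"dz":-0.01,"twist":0,"grip":5},{"dx":0,"dy":0,"dz":-0.02,"twist":0,"grip":5},{"dx":0,"dy":0,"dz":-0.03,"twist":0,"grip":5},{"dx":0,"dy":0,"dz":-0.03,"twist":0,"grip":5},{"dx":0,"dy":0,"dz":-0.03,"twist":0,"grip":5}])

```text
clock: 50.65
tcp_pos: [0.5716, 0.3276, 0.1536]
eef_rot: [180.0, 0.0, 97.8]
wrist_force: [-2.0, -2.3, 5.2]
width: 0.0133
```

apply_moves(plan=[{"dx":0,"dy":0,"dz":0,"twist":0,"grip":45},{"dx":0,"dy":0,"dz":0,"twist":0,"grip":45},{"dx":0,"dy":0,"dz":0,"twist":0,"grip":45},{"dx":0,"dy":0,"dz":0,"twist":0,"grip":45},{"dx":0,"dy":0,"dz":0,"twist":0,"grip":45}])

```text
clock: 51.15
tcp_pos: [0.5715, 0.3275, 0.1521]
eef_rot: [-180.0, -0.0, 97.8]
wrist_force: [-0.1, 0.0, 0.1]
width: 0.0455
```

apply_moves(plan=[{"dx":0,"dy":0,"dz":0.4,"twist":0,"grip":45},{"dx":0,"dy":0,"dz":1,"twist":0,"grip":45},{"dx":0,"dy":0,"dz":1.6,"twist":0,"grip":45},{"dx":0,"dy":-0.5,"dz":1.8,"twist":0,"grip":45},{"dx":0,"dy":-1.2,"dz":1.8,"twist":0,"grip":45}])

```text
clock: 51.65
tcp_pos: [0.5717, 0.272, 0.2476]
eef_rot: [179.6, -0.3, 98.1]
wrist_force: [0.9, -1.3, -0.7]
width: 0.045
```

apply_moves(plan=[{"dx":-0.2,"dy":-0.6,"dz":0,"twist":0,"grip":45},{"dx":-0.4,"dy":-1.4,"dz":0,"twist":0,"grip":45},{"dx":-0.6,"dy":-2.0,"dz":0,"twist":0,"grip":45},{"dx":-0.6,"dy":-2.0,"dz":0,"twist":0,"grip":45},{"dx":-0.6,"dy":-2.0,"dz":0,"twist":0,"grip":45}])

```text
clock: 52.15
tcp_pos: [0.5421, 0.167, 0.2436]
eef_rot: [179.9, 0.0, 97.7]
wrist_force: [0.1, 0.8, -0.0]
width: 0.0451
```

apply_moves(plan=[{"dx":0,"dy":0,"dz":0,"twist":0,"grip":45},{"dx":0,"dy":0,"dz":0,"twist":0,"grip":45},{"dx":0,"dy":0,"dz":0,"twist":0,"grip":45},{"dx":0,"dy":0,"dz":0,"twist":0,"grip":45},{"dx":0,"dy":0,"dz":0,"twist":0,"grip":45}])

```text
clock: 52.65
tcp_pos: [0.5415, 0.1681, 0.2422]
eef_rot: [-180.0, -0.0, 97.8]
wrist_force: [-0.6, 0.4, 1.0]
width: 0.0453
```

Run:
```python
from h import *
st(); ci,im=shot('wrist','w27'); 
np.save('ci27.npy',ci,allow_pickle=True); st()
```

```text
t 52.65 tcp [0.5415 0.1681 0.2422] rpy [-1.7999e+02 -2.0000e-02  9.7810e+01] F [-0.6  0.4  1. ] w 45.3
t 52.7 tcp [0.5415 0.1679 0.2422] rpy [-1.7998e+02 -2.0000e-02  9.7800e+01] F [-0.1 -0.7 -0.2] w 45.1
```

View pics/w27.png

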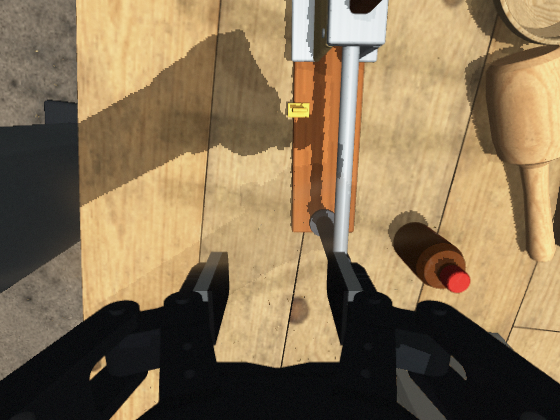

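Run:
```python
from h import *
im=cv2.imread('pics/w27.png')
cv2.imwrite('pics/w27c.png',cv2.resize(im[90:130,270:330],None,fx=12,fy=12,interpolation=cv2.INTER_CUBIC))
```

```text
(no output)
```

View pics/w27c.png

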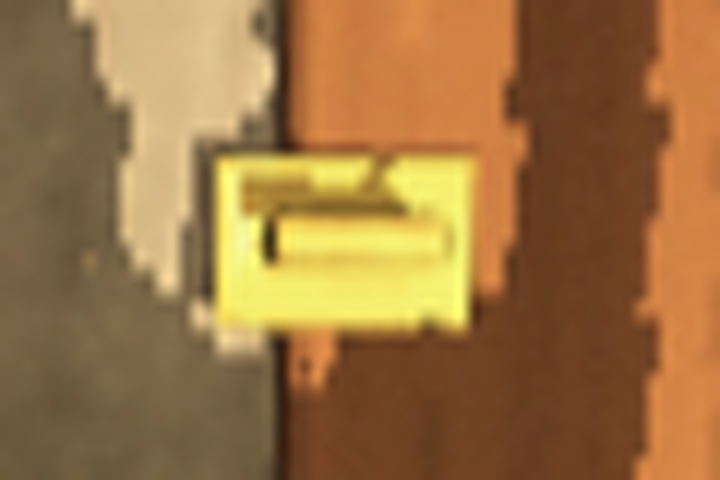

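Run:
```python
from h import *
ci=np.load('ci27.npy',allow_pickle=True).item()
print('cam',-ci['R'].T@ci['t'])
f=lambda a,b:(270+a/12,90+b/12)
u=np.array([-0.1348,.9909]); mid=np.array([579.3,267.8])
for q,z in [((345,243),.017),((360,238),.041),((440,238),.041)]:
    p=onplane(ci,f(*q),z)[0]*1000; d=p[:2]-mid; print(p.round(1),'along',(d@u).round(1),'across',(d@[u[1],-u[0]]).round(1))
# rail line here
im=cv2.imread('pics/w27.png')
L=onplane(ci,[(350.5,60),(341.5,230)],.115)*1000; d=L[0]-L[1]; print(L.round(1),np.degrees(np.arctan2(d[1],d[0])))
# tag front(-y) bridge edge
cv2.imwrite('pics/w27d.png',cv2.resize(im[0:130,270:410],None,fx=4.5,fy=4.5,interpolation=cv2.INTER_CUBIC))
```

```text
cam [0.53222264 0.23733507 0.37126234]
[553. 241.  17.] along -23.0 across -29.7
[552.7 241.3  41. ] along -22.7 across -29.9
[558.9 242.2  41. ] along -22.7 across -23.7
[[578.2 278.7 115. ]
 [595.3 153.1 115. ]] 97.7615052327748
```

View pics/w27d.png

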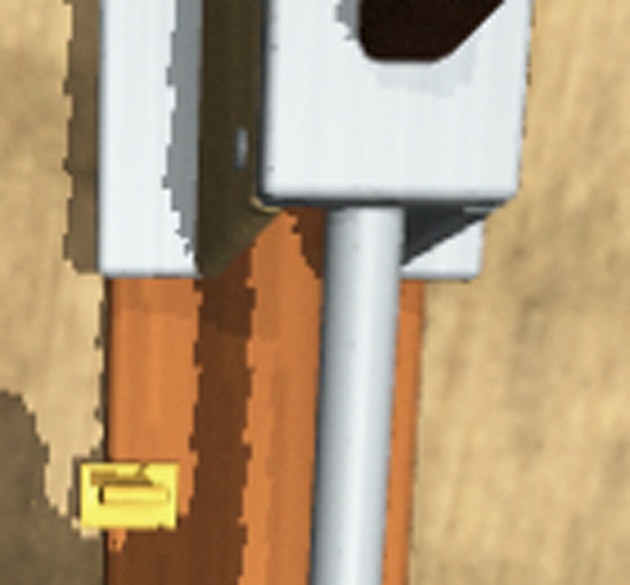

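Run:
```python
from h import *
ci=np.load('ci27.npy',allow_pickle=True).item()
u=np.array([-0.1348,.9909]); mid=np.array([579.3,267.8])
f=lambda a,b:(270+a/4.5,b/4.5)
for q,z in [((262,195),.131),((517,197),.131),((100,276),.049),((480,279),.049)]:
    p=onplane(ci,f(*q),z)[0]*1000; d=p[:2]-mid; print(p.round(1),'along+42',(d@u+42).round(1),'across',(d@[u[1],-u[0]]).round(1))
```

```text
[559.  284.1 131. ] along+42 60.9 across -17.9
[595.7 289.  131. ] along+42 60.7 across 19.2
[539.1 281.2  49. ] along+42 60.7 across -38.0
[613.4 291.   49. ] along+42 60.4 across 36.9
```

apply_moves(plan=[{"dx":0.1,"dy":0.7,"dz":0,"twist":0,"grip":45},{"dx":0.2,"dy":1.4,"dz":0,"twist":0,"grip":45},{"dx":0.4,"dy":2.1,"dz":0,"twist":0,"grip":45},{"dx":0.6,"dy":2.8,"dz":0,"twist":0,"grip":45},{"dx":0.6,"dy":3.2,"dz":0,"twist":0,"grip":45}])

```text
clock: 53.2
tcp_pos: [0.5717, 0.3307, 0.2421]
eef_rot: [180.0, -0.1, 97.9]
wrist_force: [0.2, 0.4, -0.1]
width: 0.0448
```

apply_moves(plan=[{"dx":0,"dy":0,"dz":0,"twist":0,"grip":45},{"dx":0,"dy":0,"dz":0,"twist":0,"grip":45},{"dx":0,"dy":0,"dz":-0.3,"twist":0,"grip":45},{"dx":0,"dy":0,"dz":-0.8,"twist":0,"grip":45},{"dx":0,"dy":0,"dz":-1.2,"twist":0,"grip":45}])

```text
clock: 53.7
tcp_pos: [0.572, 0.3243, 0.18]
eef_rot: [-179.9, 0.1, 97.6]
wrist_force: [-0.3, 0.5, -0.3]
width: 0.0454
```

apply_moves(plan=[{"dx":0,"dy":0,"dz":-0.3,"twist":0,"grip":45},{"dx":0,"dy":0,"dz":-0.5,"twist":0,"grip":45},{"dx":0,"dy":0,"dz":-0.56,"twist":0,"grip":45},{"dx":0,"dy":0,"dz":-0.56,"twist":0,"grip":45},{"dx":0,"dy":0,"dz":-0.56,"twist":0,"grip":45}])

```text
clock: 54.2
tcp_pos: [0.5721, 0.328, 0.1553]
eef_rot: [179.9, -0.1, 97.8]
wrist_force: [0.1, 0.5, -0.1]
width: 0.045
```

Run:
```python
from h import *
st(); ci,im=shot('wrist','w28')
```

```text
t 54.2 tcp [0.5721 0.328  0.1553] rpy [ 1.7991e+02 -5.0000e-02  9.7750e+01] F [ 0.1  0.5 -0.1] w 45.0
```

View pics/w28.png

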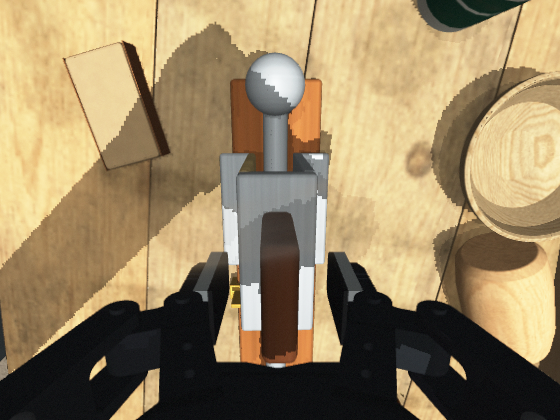

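apply_moves(plan=[{"dx":0,"dy":0,"dz":0,"twist":0,"grip":10},{"dx":0,"dy":0,"dz":0,"twist":0,"grip":5},{"dx":0,"dy":0,"dz":0,"twist":0,"grip":5},{"dx":0,"dy":0,"dz":0,"twist":0,"grip":5},{"dx":0,"dy":0,"dz":0,"twist":0,"grip":5}], force=40)

```text
clock: 54.75
tcp_pos: [0.5717, 0.3278, 0.155]
eef_rot: [180.0, -0.0, 97.8]
wrist_force: [-1.9, -1.4, 4.1]
width: 0.0139
```

apply_moves(plan=[{"dx":0,"dy":0,"dz":0,"twist":0,"grip":5},{"dx":0.01,"dy":-0.08,"dz":0,"twist":0,"grip":5},{"dx":0.03,"dy":-0.2,"dz":0,"twist":0,"grip":5},{"dx":0.05,"dy":-0.35,"dz":0,"twist":0,"grip":5},{"dx":0.07,"dy":-0.5,"dz":0,"twist":0,"grip":5}])

```text
clock: 55.25
tcp_pos: [0.5751, 0.3035, 0.1551]
eef_rot: [179.9, -0.2, 97.8]
wrist_force: [-2.0, 4.6, 4.8]
width: 0.0133
```

apply_moves(plan=[{"dx":0.02,"dy":-0.15,"dz":0,"twist":0,"grip":5},{"dx":0.04,"dy":-0.3,"dz":0,"twist":0,"grip":5},{"dx":0.06,"dy":-0.45,"dz":0,"twist":0,"grip":5},{"dx":0.08,"dy":-0.6,"dz":0,"twist":0,"grip":5},{"dx":0.1,"dy":-0.75,"dz":0,"twist":0,"grip":5}])

```text
clock: 55.75
tcp_pos: [0.5804, 0.2653, 0.155]
eef_rot: [179.9, -0.1, 97.8]
wrist_force: [-1.4, 4.3, 4.4]
width: 0.0133
```

apply_moves(plan=[{"dx":0.01,"dy":-0.1,"dz":0,"twist":0,"grip":5},{"dx":0.03,"dy":-0.2,"dz":0,"twist":0,"grip":5},{"dx":0.04,"dy":-0.3,"dz":0,"twist":0,"grip":5},{"dx":0.05,"dy":-0.38,"dz":0,"twist":0,"grip":5},{"dx":0.05,"dy":-0.38,"dz":0,"twist":0,"grip":5}])

```text
clock: 56.25
tcp_pos: [0.583, 0.2455, 0.155]
eef_rot: [179.9, -0.0, 97.7]
wrist_force: [-1.2, 3.7, 7.1]
width: 0.0137
```

apply_moves(plan=[{"dx":0,"dy":0,"dz":0,"twist":0,"grip":5},{"dx":0,"dy":0,"dz":0,"twist":0,"grip":5},{"dx":0,"dy":0,"dz":0,"twist":0,"grip":5},{"dx":0,"dy":0,"dz":0,"twist":0,"grip":5},{"dx":0,"dy":0,"dz":0,"twist":0,"grip":5}])

```text
clock: 56.75
tcp_pos: [0.583, 0.2456, 0.155]
eef_rot: [180.0, -0.0, 97.7]
wrist_force: [-0.2, 4.2, 6.3]
width: 0.0135
```

Run:
```python
from h import *
s=st(); print((s['tcp_pos'][:2]*1000-[579.3,267.8])@[-0.1348,.9909])
```

```text
t 56.75 tcp [0.583  0.2456 0.155 ] rpy [ 1.7995e+02 -1.0000e-02  9.7710e+01] F [-0.2  4.2  6.3] w 13.5
-22.541789741296792
```

apply_moves(plan=[{"dx":0,"dy":0,"dz":0,"twist":0,"grip":25},{"dx":0,"dy":0,"dz":0,"twist":0,"grip":45},{"dx":0,"dy":0,"dz":0,"twist":0,"grip":45},{"dx":0,"dy":0,"dz":0,"twist":0,"grip":45},{"dx":0,"dy":0,"dz":0,"twist":0,"grip":45}])

```text
clock: 57.25
tcp_pos: [0.5824, 0.2451, 0.1537]
eef_rot: [-179.9, 0.1, 97.7]
wrist_force: [-0.2, -0.1, 0.3]
width: 0.0447
```

apply_moves(plan=[{"dx":0,"dy":0,"dz":0.4,"twist":0,"grip":45},{"dx":0,"dy":0,"dz":1,"twist":0,"grip":45},{"dx":0,"dy":0,"dz":1.8,"twist":0,"grip":45},{"dx":0,"dy":-0.5,"dz":2.3,"twist":0,"grip":45},{"dx":-0.2,"dy":-1.2,"dz":2.6,"twist":0,"grip":45}])

```text
clock: 57.75
tcp_pos: [0.5735, 0.1888, 0.2876]
eef_rot: [179.7, -0.2, 98.0]
wrist_force: [0.5, 0.0, -0.1]
width: 0.0447
```

apply_moves(plan=[{"dx":-0.3,"dy":-0.4,"dz":0,"twist":0,"grip":45},{"dx":-0.8,"dy":-0.8,"dz":0,"twist":0,"grip":45},{"dx":-1.3,"dy":-0.8,"dz":0,"twist":0,"grip":45},{"dx":-1.6,"dy":-0.8,"dz":0,"twist":0,"grip":45},{"dx":-1.6,"dy":-0.8,"dz":0,"twist":0,"grip":45}])

```text
clock: 58.25
tcp_pos: [0.4906, 0.1461, 0.2841]
eef_rot: [-180.0, 0.2, 97.8]
wrist_force: [0.4, 0.6, 0.6]
width: 0.0449
```

apply_moves(plan=[{"dx":0,"dy":0,"dz":0,"twist":0,"grip":45},{"dx":0,"dy":0,"dz":0,"twist":0,"grip":45},{"dx":0,"dy":0,"dz":0,"twist":0,"grip":45},{"dx":0,"dy":0,"dz":0,"twist":0,"grip":45},{"dx":0,"dy":0,"dz":0,"twist":0,"grip":45}])

```text
clock: 58.75
tcp_pos: [0.4928, 0.1462, 0.2842]
eef_rot: [-180.0, -0.0, 97.8]
wrist_force: [-0.2, -0.3, -0.0]
width: 0.0447
```

Run:
```python
from h import *
st(); ci,im=shot('wrist','w29'); np.save('ci29.npy',ci,allow_pickle=True)
cv2.imwrite('pics/w29c.png',cv2.resize(im[0:230,280:460],None,fx=2.6,fy=2.6,interpolation=cv2.INTER_CUBIC))
shot('side','s29'); shot('top','t29',(100,160,400,300),2.6)
```

```text
t 58.75 tcp [0.4928 0.1462 0.2842] rpy [-1.7999e+02 -5.0000e-02  9.7760e+01] F [-0.2 -0.3 -0. ] w 44.7
```

View pics/w29.png

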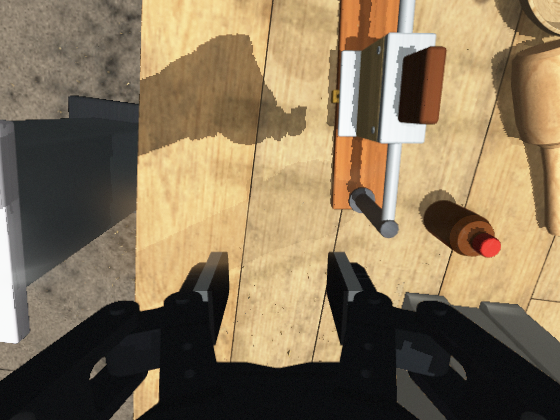

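View pics/w29c.png

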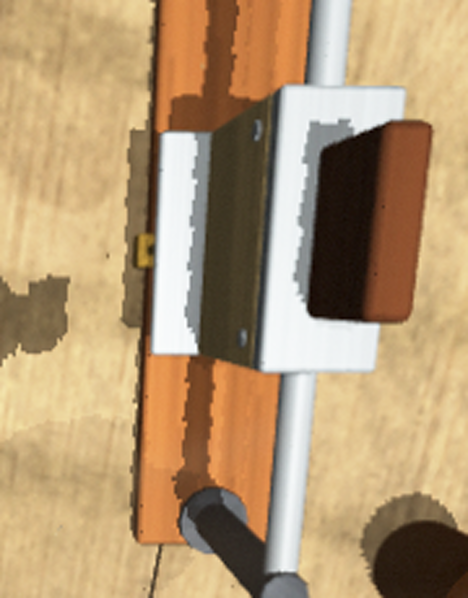

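View pics/s29.png

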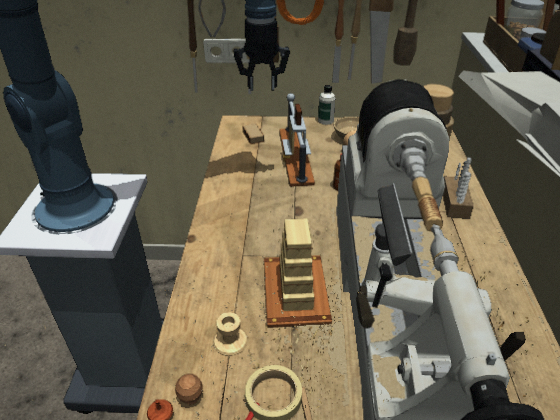

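View pics/t29.png

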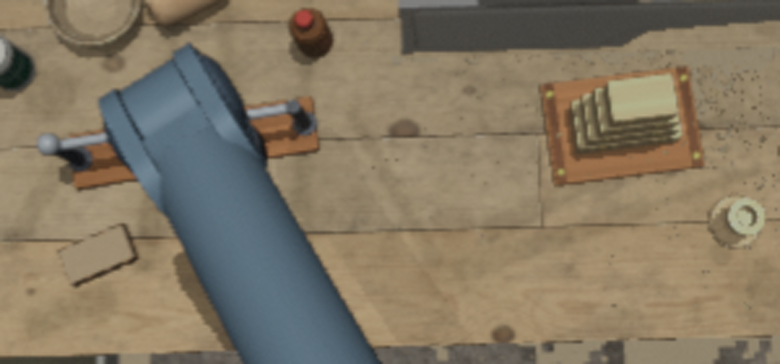

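Run:
```python
from h import *
ci=np.load('ci29.npy',allow_pickle=True).item()
u=np.array([-0.1348,.9909]); mid=np.array([579.3,267.8])
f=lambda a,b:(280+a/2.6,b/2.6)
al=lambda L,z:((onplane(ci,[f(*q) for q in L],z)[:,:2]*1000-mid)@u).round(1)
for L,z in [([(279,87),(405,88),(373,370),(260,368)],.131),([(160,133),(152,353)],.049),([(394,122),(431,124),(366,320),(407,322)],.176)]: a=al(L,z); print(a,a.mean())
print('ptr foot',al([(147,251)],.017))
im=cv2.imread('pics/s29.png'); cv2.imwrite('pics/s29c.png',cv2.resize(im[80:200,225:345],None,fx=5,fy=5,interpolation=cv2.INTER_CUBIC))
```

```text
[ 18.3  18.2 -63.7 -63.1] -22.575000000000003
[ 18.7 -64.1] -22.699999999999996
[  1.3   0.9 -46.8 -47.2] -22.95
ptr foot [-23.2]
```

View pics/s29c.png

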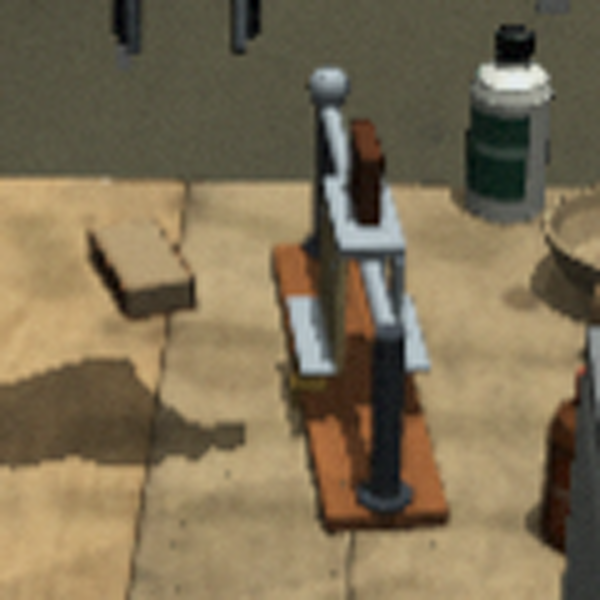

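Run:
```python
from h import *
st(); print(env.hand_in())
```

```text
t 58.9 tcp [0.4926 0.1461 0.2842] rpy [-1.7999e+02 -2.0000e-02  9.7760e+01] F [-0.5 -0.2  1.1] w 45.5
the job is handed in; nothing more can be done
None
```

The job is done and handed in at about 59 s. The sanding block is flat on the bench, and all four cases (A, B, C, D from the bottom) stand in one column on the board. The tag was hooked about 60 mm from the rail's middle on the ball side, let hang, then slid to the pointer and released.

- **Column:** the wrist pictures put every case centre within about 1.5 mm of the board's centre. The case directions agree with the board's to about 0.5°.
- **Tag:** its middle measured -22.6 to -22.95 mm along the rail, against -22.7 to -23.2 mm for the pointer. It hangs upright and the gripper is clear of it.
- **Sanding block:** it was knocked a few centimetres from where I placed it, before I picked up the tag. It still lies flat on the bench, so I left it.
- **Candle holder and brown bottle:** both looked undisturbed in the last top view, judged by eye only.

No check failed. One early reading of the board's centre was about 4 mm off because I had taken the wrong edge as the board's end. I corrected this before placing the first case.

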